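Empty the drop-bottom vial bin into the tray

TASK

Empty the raised white drop-bottom bin: by its upright black grip, slide the blue tray under the bin, grip end towards you, until it is fully home against the back stop, and only then push the red trip lever away from you so that the floor drops and all three vials fall into the tray. Then draw the tray straight back out until it is wholly clear of the stand, and leave it flat on the worktop with the three vials in it. Do not disturb the blue-capped stain bottle, the red-lidded cup or the small box nearby.

Things in the scene. Friction and masses are not known exactly. Their poses are not given: they have to be found in the camera images.
- stand: fixed stand carrying the white open-topped bin. Origin on the worktop under the bin's centre; +x points from the tray entry (robot side) to the back stop, -y to the side with the red lever. Bin outside 104 mm (x) by 106 mm (y), underside 135 mm and rim 188 mm above the worktop. Legs at x = -52 and +55 mm, y = +-71 mm; the tray lane between them runs along x at y = 0
- tray_home (a point): fixed point where the tray's centre lies when it is fully home: stand x = -15 mm, y = 0, 22.5 mm above the worktop; axes as the stand's. The lane is 132 mm wide between guide rails (26 mm high, stand x = -53 to +59 mm) with flared lead-ins from x = -82 mm; rubber buffers on the back stop end it at x = +55 mm
- floor (a joint): hinge of the bin's aluminium floor, along its back edge (stand x = +46 mm, z = 140 mm): 0 = shut and latched, grows as it swings down, 1.25 rad = open against its stop. Falls by itself once released, then hangs freely, front edge about 50 mm above the worktop (tray rim: 45 mm); a load drawn out under it swings it up harmlessly
- lever (a joint): hinge of the red trip lever on the stand's -y side: 0 = at rest, holding the floor; grows as the knob is pushed along stand +x; the floor is let go at about 0.3 rad, end stop 0.6 rad. Spring-returned, 1 N at the knob at first, 2.5 N at the end. Axis parallel to stand y at stand x = -38 mm, z = 174 mm, 82 mm below the knob
- lever_knob (a point): centre of the red ball knob, 24 mm diameter, on top of the trip lever; at rest at stand x = -38 mm, y = -82 mm, z = 256 mm, 68 mm above the bin's rim. The lever below it is a flat red bar 12 mm (x) by 6 mm (y)
- tray_center (a point): loose blue open tray, 0.3 kg, 140 mm (x) by 116 mm (y) outside, 45 mm high, walls 3 mm. This point is at its centre, half-way up (22.5 mm above its underside); x points from the grip end to the other end, z up
- tray_grip (a point): centre of the tray's upright black rubber grip, 24 mm (tray x) by 18 mm (tray y), 50 mm tall, from 123 to 173 mm above the worktop, on a 14 x 12 mm steel stem; 78 mm from the tray's centre along tray -x, 148 mm above the worktop. Pinch it across its 18 mm (tray y) from above. Axes as the tray's
- vial_1_center (a point): centre of the capped vial with the white cap, 84 mm long, 26 mm diameter at the cap, 30 g; lies in the bin at first (its z axis runs along it, to the cap)
- vial_2_center (a point): centre of the capped vial with the teal cap, 78 mm long, 26 mm diameter at the cap, 30 g; lies in the bin at first
- vial_3_center (a point): centre of the capped vial with the black cap, 70 mm long, 26 mm diameter at the cap, 30 g; lies in the bin at first
- stain_blue: bystander: white dropper bottle with a blue cap, 36 mm diameter, 97 mm high, standing; origin under its centre
- specimen_cup_red: bystander: specimen cup with a red lid, 65 mm diameter, 66 mm high, standing; origin under its centre
- film_box: bystander: small black and yellow cardboard box, 40 x 55 x 32 mm; origin under its centre
There are look-alikes about, which are no part of the job. Leave any green look-alike of the part that bears vial_1_center alone.

How it is judged (in metres and radians):
On the way, in this order (a step that is already met when the one before it is completed fails the run):
1. the tray stands flat and fully home under the bin, its centre within 12 mm of the back-stop position, the floor still shut (x of tray_center in the frame of stand between -0.027 and -0.005 m and y of tray_center in the frame of stand between -0.012 and 0.012 m and angle between the x axis of tray_center and the x axis of stand, either way round below 0.12 rad and value of joint floor below 0.1 rad and angle between tray_center's own z axis and vertical below 0.06 rad and height (world z) of tray_center below 0.03 m), for 0.2 s.
2. the lever has let the floor drop and all three vials lie in the tray while it is under the bin (value of joint floor above 0.7 rad and x of tray_center in the frame of stand above -0.035 m and x of vial_1_center in the frame of tray_center between -0.07 and 0.07 m and y of vial_1_center in the frame of tray_center between -0.058 and 0.058 m and z of vial_1_center in the frame of tray_center between -0.03 and 0.05 m and x of vial_2_center in the frame of tray_center between -0.07 and 0.07 m and y of vial_2_center in the frame of tray_center between -0.058 and 0.058 m and z of vial_2_center in the frame of tray_center between -0.03 and 0.05 m and x of vial_3_center in the frame of tray_center between -0.07 and 0.07 m and y of vial_3_center in the frame of tray_center between -0.058 and 0.058 m and z of vial_3_center in the frame of tray_center between -0.03 and 0.05 m), for 0.2 s.
At the end, for the whole second after the job is handed in: the tray stands flat on the worktop in front of the stand, its centre at least 115 mm before the bin's centre and within 50 mm of the lane's middle line, at rest, with all three vials at rest in it (x of tray_center in the frame of stand below -0.115 m and y of tray_center in the frame of stand between -0.05 and 0.05 m and angle between tray_center's own z axis and vertical below 0.06 rad and height (world z) of tray_center below 0.03 m and linear speed of tray below 0.02 m/s and linear speed of each of vial_1, vial_2, vial_3 below 0.03 m/s and x of vial_1_center in the frame of tray_center between -0.07 and 0.07 m and y of vial_1_center in the frame of tray_center between -0.058 and 0.058 m and z of vial_1_center in the frame of tray_center between -0.03 and 0.05 m and x of vial_2_center in the frame of tray_center between -0.07 and 0.07 m and y of vial_2_center in the frame of tray_center between -0.058 and 0.058 m and z of vial_2_center in the frame of tray_center between -0.03 and 0.05 m and x of vial_3_center in the frame of tray_center between -0.07 and 0.07 m and y of vial_3_center in the frame of tray_center between -0.058 and 0.058 m and z of vial_3_center in the frame of tray_center between -0.03 and 0.05 m); the robot touches nothing.
It fails at once if a vial is spilt: outside the tray and below the bin ((height (world z) of vial_1_center below 0.11 m and (x of vial_1_center in the frame of tray_center below -0.075 m or y of vial_1_center in the frame of tray_center below -0.063 m or x of vial_1_center in the frame of tray_center above 0.075 m or y of vial_1_center in the frame of tray_center above 0.063 m)) or (height (world z) of vial_2_center below 0.11 m and (x of vial_2_center in the frame of tray_center below -0.075 m or y of vial_2_center in the frame of tray_center below -0.063 m or x of vial_2_center in the frame of tray_center above 0.075 m or y of vial_2_center in the frame of tray_center above 0.063 m)) or (height (world z) of vial_3_center below 0.11 m and (x of vial_3_center in the frame of tray_center below -0.075 m or y of vial_3_center in the frame of tray_center below -0.063 m or x of vial_3_center in the frame of tray_center above 0.075 m or y of vial_3_center in the frame of tray_center above 0.063 m))).
It fails at once if a bystander (blue-capped bottle, red-lidded cup, small box) is moved more than 25 mm (distance of any of stain_blue, specimen_cup_red, film_box from where it was at the start of the episode above 0.025 m).
It fails at once if the tray is tipped more than about 20 degrees (angle between tray_center's own z axis and vertical above 0.35 rad).
It also fails if it takes over 67 s, if anything falls off the work surface, if the arm or the gripper's body presses on something with over 40 N, if the wrist force passes 120 N, or if a joint passes its speed limit or range.

ROBOT

A 7-joint arm with a two-finger parallel gripper is mounted at the origin on a cart in front of the work surface, level with it; the furniture and walls round the work are solid. World frame = base frame: x ahead of the robot, y to its left, z up, the work surface at z = 0. Lengths are in mm, angles in rad, forces in N, time in s.
With the tool pointing down it reaches from about 350 to 900 mm from the base axis. Payload 7.2 kg.
Tool frame: the origin (TCP) lies midway between the tips of the shut fingers; the grasp point (between the pads) lies 19 mm behind it; z points along the fingers, x is the direction in which the jaws open and shut, and the axes are right-handed (so a half turn about z gives the same grasp; the last joint's range is limited). The gripper opens to 88 mm and grips with 3 to 60 N. Pads are 20 mm wide; open, the fingers measure 115 mm over their backs; the gripper's body (75 mm by 178 mm) begins 61 mm behind the grasp point.
Start: joints at [-1.324, 0.411, -0.013, 1.596, 0.006, 1.134, -0.082], TCP at [193.526, 594.287, 222.653] pointing down, gripper open.
Joint ranges: [-2.95, 2.95], [-0.29, 1.99], [-1.47, 1.44], [0.14, 2.54], [-1.03, 4.17], [0.13, 1.85], [-2.86, 2.86]. Speed limits (rad/s): [2.39, 2.39, 3.01, 3.01, 3.14, 3.14, 3.14].

INTERFACE

Orientations are given as [roll, pitch, yaw] about the fixed x, y, z axes, in that order (R = Rz(yaw) Ry(pitch) Rx(roll)).
In Python, from rig import arm gives the robot as it stands. The module is installed in compiled form; this text tells all that it offers.
- The arm moves only by the tool arm_command, never from a script. Its argument "deltas" is a list of rows, each an object of numbers: "wx", "wy", "wz": the turn, a rotation vector about the tool's x, y, z in rad; "dx", "dy", "dz": the shift along the tool's x, y, z in mm; "claw": the closure, from 0 (fully open) to 1 (shut). In form: [{"wx": .., "wy": .., "wz": .., "dx": .., "dy": .., "dz": .., "claw": ..}, ...]. A call has 1 to 12 rows; each row shifts and turns the pose as measured when the row begins, along the tool's axes as they then stand; what a row does not reach is not made up. A row lasts 1/10 s, in which the tool goes at most 50 mm and 8.59 degrees, less where a joint would pass 70% of its speed; a pose out of reach is approached as far as the arm can. A call is refused whole if a number of a shift passes 50 or a number of a turn 0.15, either way. A call with a gripper value outside its range is refused whole. The fingers move at their own pace and stop on an object; the grip force is fixed at half the most. Time passes only in rows, so rows that do not move let the fingers close. It gives the time, the measured TCP pose, the force and the opening at its end, in the units of the state.
- arm.sense(): the state, without advancing time (a new reading comes with each control period).
- arm.get_image(name): name is "side" or "top" or "wrist"; returns a dict with "frame" (480x640x3 uint8, red, green, blue), "depth" (480x640 float32, mm along the optical axis (not along the pixel's ray), 0 where there is no reading), "camera_matrix" (3x3 intrinsics, pixels), "R" (3x3) and "t" (3): a world point X has camera coordinates R X + t. Camera axes: x right, y down, z forward; pixel columns grow to the right and rows downward; lengths in mm; the calibration is good to about 2 mm. A picture is of the moment at which its call begins.
- arm.job_done(): hands the job in, once; it reports no verdict.
The state is a dict: "t": time; "qpos": joint angles; "joint_velocities": joint speeds; "effort": joint torques, N m; "eef_pos": TCP position; "ee_rot": TCP orientation; "ft_force": force on the tool from outside, world axes, zero at the start; "torque": the same for the moment, N m; "finger_gap": finger opening in mm.
Only numpy, scipy, OpenCV 4.12 (cv2) and the standard library are available. Lean on these libraries where they do the work, as an engineer would, in place of code of your own. Each camera call takes 0.05 s, during which the arm holds its last target.

## Working session

There is one attempt and no reset: what is moved stays moved. The work goes in short steps, Python scripts to look and compute and a tool call to move; the robot and the scene stay as the last step left them, time stands still between calls to the robot, and variables do not carry over. Pictures are saved under pics/ and viewed, and the job is handed in when it is done.

Besides the shell and the picture viewer there is one more tool, called by a JSON object that holds its "fn" and its "kwargs", one argument or row to a line. arm_command: Moves the arm, as the interface text tells. Its arguments: {"type":"object","properties":{"deltas":{"type":"array","items":{"type":"object","properties":{"wx":{"type":"number"},"wy":{"type":"number"},"wz":{"type":"number"},"dx":{"type":"number"},"dy":{"type":"number"},"dz":{"type":"number"},"claw":{"type":"number"}}}}},"required":["deltas"]}

```bash
mkdir -p pics
cat > h.py <<'E'
import numpy as np, cv2
from rig import arm
def grab(n,tag):
    d=arm.get_image(n); cv2.imwrite(f'pics/{tag}.png',d['frame'][:,:,::-1]); np.savez(f'pics/{tag}.npz',**d); return d
def pts(d):
    h,w=d['depth'].shape; u,v=np.meshgrid(np.arange(w),np.arange(h)); z=d['depth']; K=d['camera_matrix']
    c=np.stack([(u-K[0,2])/K[0,0]*z,(v-K[1,2])/K[1,1]*z,z],-1)
    return (c-d['t'])@d['R']
E
python3 - <<'E'
from h import *
for n in ['side','top']:
    d=grab(n,n+'0'); print(n,d['camera_matrix'],-d['R'].T@d['t'],d['R'][2])
s=arm.sense(); print(s)
E
```

```text
side [[437.06793293   0.         317.93198172]
 [  0.         437.06793293 246.50940106]
 [  0.           0.           1.        ]] [1015.85241187 1151.96410197  689.85193312] [-0.40657112 -0.78907194 -0.46050558]
top [[440.44729137   0.         316.48191435]
 [  0.         440.44729137 240.2971736 ]
 [  0.           0.           1.        ]] [ 421.77643472  227.12488022 1114.41336569] [ 0.17701422  0.00981182 -0.98415938]
{'t': 0.1, 'qpos': array([-1.32417044,  0.41178199, -0.01272774,  1.59694127,  0.00558   ,
        1.13426775, -0.08222719]), 'joint_velocities': array([ 3.20926234e-04, -4.56879797e-03, -6.37864636e-05, -2.34310086e-03,
        7.34256909e-05,  1.00985025e-03, -9.81001863e-04]), 'effort': array([ 2.67193354e-03, -5.89095211e+01,  6.43744972e-01, -2.91713101e+01,
       -5.38118777e-02,  1.44093079e-02,  8.73817976e-05]), 'eef_pos': array([193.41701371, 593.86069813, 221.92450428]), 'ee_rot': array([3.14152116e+00, 1.36129546e-03, 1.25597326e+00]), 'ft_force': array([-0.68571761, -0.1555669 ,  1.03382594]), 'torque': array([0.01668275, 0.02468482, 0.01435666]), 'finger_gap': 87.8118169690825}
```

View pics/side0.png

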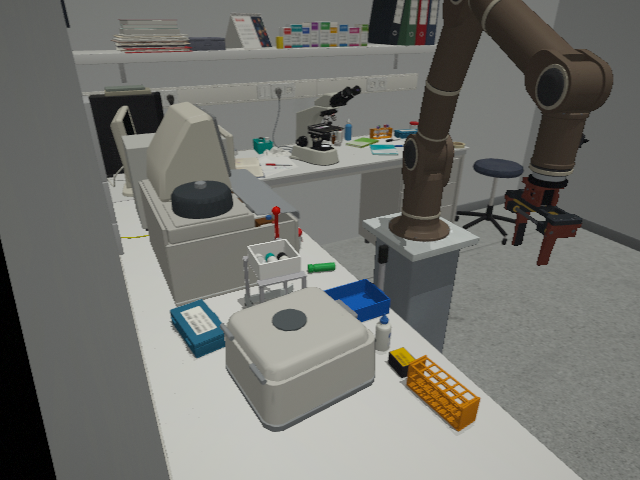

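View pics/top0.png

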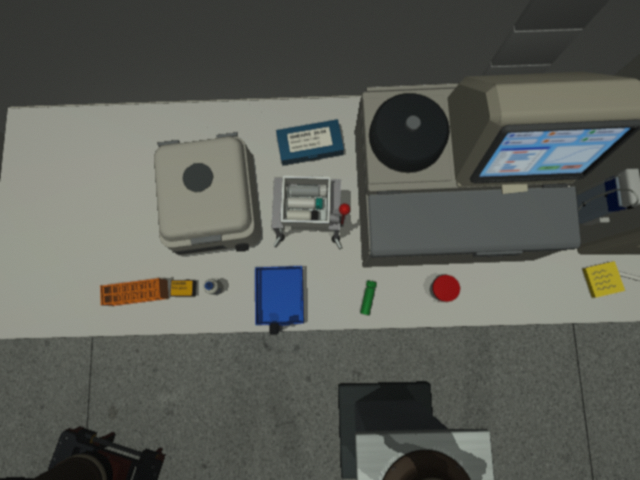

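The top view shows the tray at (280,295) with its grip at (275,328) and the bin at (308,200). The knob is at (345,209), the bottle at (212,286), the box at (182,288), the cup at (446,288) and the green look-alike vial at (369,297). Next I'll measure them.

Run:
```python
from h import *
d=np.load('pics/top0.npz'); P=pts(d); f=d['frame'].astype(int); hsv=cv2.cvtColor(d['frame'],cv2.COLOR_RGB2HSV)
img=d['frame'][150:350,140:480,::-1]; cv2.imwrite('pics/crop0.png',cv2.resize(img,None,fx=2.35,fy=2.35,interpolation=cv2.INTER_CUBIC))
def box(m,x0,x1,y0,y1):
    o=np.zeros_like(m); o[y0:y1,x0:x1]=m[y0:y1,x0:x1]; return o
H,S,V=hsv[...,0],hsv[...,1],hsv[...,2]
blue=box((abs(H.astype(int)-111)<10)&(S>150),240,320,255,335)
p=P[blue]; print('blue',blue.sum(),np.percentile(p,[1,50,99],axis=0).round(1).tolist())
for zlo,zhi in [(-5,8),(38,52)]:
    q=p[(p[:,2]>zlo)&(p[:,2]<zhi)]; r=cv2.minAreaRect(q[:,:2].astype(np.float32)); print(zlo,len(q),r)
    c=cv2.boxPoints(r); print(c.round(1).tolist())
g=box((P[...,2]>100)&(P[...,2]<185),255,300,310,345); p=P[g]; print('grip',len(p),p.mean(0),p.min(0),p.max(0))
q=p[p[:,2]>165]; print(len(q),q.mean(0),cv2.minAreaRect(q[:,:2].astype(np.float32)) if len(q) else '')
red=box(((H<8)|(H>172))&(S>150),330,360,195,225); p=P[red]; print('knob',len(p),p.mean(0),p.max(0)); ys,xs=np.nonzero(red); print(xs.mean(),ys.mean())
rim=box((P[...,2]>178)&(P[...,2]<195),260,350,165,240); q=P[rim]; print('rim',len(q),cv2.minAreaRect(q[:,:2].astype(np.float32)),np.median(q[:,2]))
for n,b in dict(bottle=(200,225,275,298),box=(168,198,278,298),cup=(430,462,272,303),centri=(362,590,185,262),whitebox=(152,256,130,250)).items():
    m=np.zeros(H.shape,bool); m[b[2]:b[3],b[0]:b[1]]=1; q=P[m&(P[...,2]>15)]; print(n,np.percentile(q,[2,50,98],axis=0).round(0).tolist())
# knob by ray
def ray(u,v,z):
    K=d['camera_matrix'];r=np.linalg.inv(K)@[u,v,1]; r=d['R'].T@r; c=-d['R'].T@d['t']; return c+r*(z-c[2])/r[2]
print('knobray',ray(xs.mean(),ys.mean(),256))
```

```text
blue 2579 [[417.1, 277.0, -2.3], [483.6, 335.9, 2.8], [550.2, 389.2, 46.3]]
-5 2307 ((483.60687255859375, 335.3324890136719), (133.71099853515625, 108.4852294921875), 0.27440041303634644)
[[416.5, 389.29998779296875], [417.0, 280.79998779296875], [550.7000122070312, 281.3999938964844], [550.2000122070312, 389.8999938964844]]
38 102 ((481.8822021484375, 332.52874755859375), (112.46585845947266, 136.92706298828125), 89.89990234375)
[[413.29998779296875, 276.3999938964844], [550.2000122070312, 276.20001220703125], [550.4000244140625, 388.6000061035156], [413.5, 388.8999938964844]]
grip 116 [405.46486026 331.87047731 165.69817837] [394.21005876 324.46812453 125.90842713] [417.02044534 342.39218764 176.9836795 ]
93 [404.75316117 333.04121096 171.05127832] ((404.7076416015625, 333.4986572265625), (17.0723876953125, 20.766216278076172), 88.31678009033203)
knob 88 [628.78146124 180.67658645 293.5426752 ] [ 646.74606119  227.12488022 1114.41336569]
344.14772727272725 208.9318181818182
rim 609 ((679.7918090820312, 240.738037109375), (140.5853271484375, 104.7540054321289), 86.50170135498047) 186.55498962781772
bottle [[489.0, 476.0, 17.0], [505.0, 488.0, 67.0], [523.0, 509.0, 95.0]]
box [[488.0, 546.0, 19.0], [507.0, 572.0, 32.0], [527.0, 600.0, 36.0]]
cup [[458.0, -94.0, 28.0], [486.0, -63.0, 65.0], [515.0, -35.0, 69.0]]
centri [[548.0, -409.0, 55.0], [611.0, -87.0, 227.0], [688.0, 127.0, 240.0]]
whitebox [[596.0, 386.0, 73.0], [710.0, 483.0, 155.0], [841.0, 595.0, 167.0]]
knobray [638.32161681 178.48539783 256.        ]
```

View pics/crop0.png

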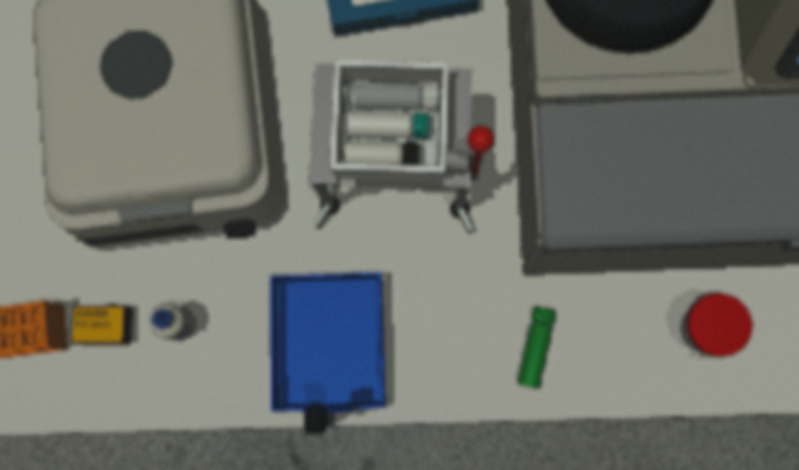

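Run:
```python
from h import *
d=np.load('pics/top0.npz'); P=pts(d)
def ray(u,v,z):
    K=d['camera_matrix'];r=np.linalg.inv(K)@[u,v,1]; r=d['R'].T@r; c=-d['R'].T@d['t']; return c+r*(z-c[2])/r[2]
hsv=cv2.cvtColor(d['frame'],cv2.COLOR_RGB2HSV)
sub=hsv[170:232,275:340]
g=d['frame'].min(2)
m=np.zeros(g.shape,np.uint8); m[168:232,270:340]=(g[168:232,270:340]>185)
print(np.percentile(g[168:232,270:340],[50,80,90,95,99]))
big=cv2.resize(d['frame'][165:250,265:355,::-1],None,fx=7,fy=7,interpolation=cv2.INTER_CUBIC); cv2.imwrite('pics/bin.png',big)
# rails/deck ~ other elevated structure: side faces at heights
for zlo,zhi in [(15,40),(120,150),(180,195),(195,215)]:
    m=(P[...,2]>zlo)&(P[...,2]<zhi); mm=np.zeros_like(m); mm[165:250,262:350]=m[165:250,262:350]; q=P[mm]
    print(zlo,len(q),q.min(0).round(0),q.max(0).round(0))
# rim edges: subsample
m=(P[...,2]>180)&(P[...,2]<194); mm=np.zeros_like(m); mm[165:232,275:336]=m[165:232,275:336]
n,l,st,ce=cv2.connectedComponentsWithStats(mm.astype(np.uint8)); k=1+np.argmax(st[1:,4]); print(st[k]); q=P[l==k]
r=cv2.minAreaRect(q[:,:2].astype(np.float32)); print(r, cv2.boxPoints(r).round(1).tolist())
```

```text
[116. 142. 146. 151. 160.]
15 107 [597. 179.  17.] [750. 376.  39.]
120 1307 [620. 176. 120.] [744. 338. 150.]
180 563 [626. 173. 180.] [736. 312. 194.]
195 6 [632. 176. 197.] [633. 181. 212.]
[281 176  55  48 532]
((680.4583740234375, 251.64132690429688), (118.73805236816406, 104.7540054321289), 86.50170135498047) [[624.5999755859375, 195.60000610351562], [729.0999755859375, 189.1999969482422], [736.4000244140625, 307.70001220703125], [631.7999877929688, 314.1000061035156]]
```

View pics/bin.png

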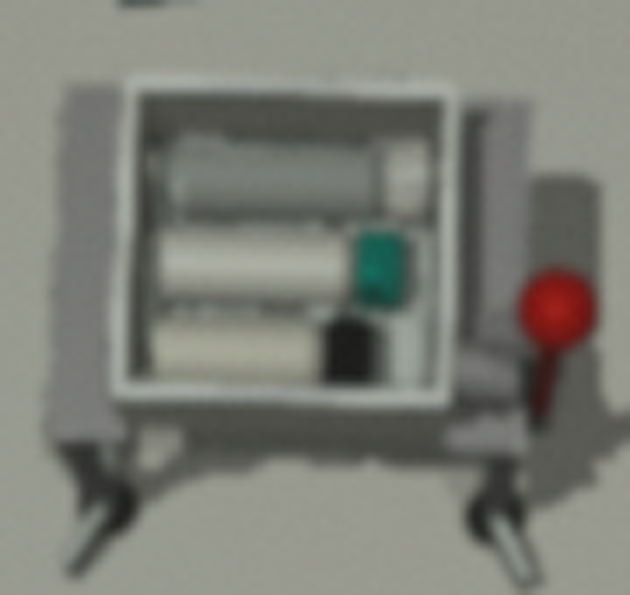

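Run:
```python
from h import *
d=np.load('pics/top0.npz')
def ray(u,v,z):
    K=d['camera_matrix'];r=np.linalg.inv(K)@[u,v,1]; r=d['R'].T@r; c=-d['R'].T@d['t']; return c+r*(z-c[2])/r[2]
C=np.array([ray(265+x/7-.43,165+y/7-.43,188)[:2] for x,y in [(125,73),(460,85),(445,405),(108,395)]]); print(C.round(1))
c=C.mean(0); ax=(C[0]-C[3])+(C[1]-C[2]); ay=(C[0]-C[1])+(C[3]-C[2]); print(c,np.linalg.norm(ax)/2,np.linalg.norm(ay)/2,np.arctan2(ax[1],ax[0]),np.arctan2(-ay[0],ay[1]))
th=(np.arctan2(ax[1],ax[0])+np.arctan2(-ay[0],ay[1]))/2
for x,y,z in [(100,510,22),(490,510,22),(72,572,13),(530,582,13)]: print('flare',ray(265+x/7-.43,165+y/7-.43,z))
k=ray(344.15,208.93,256)[:2]
R=np.array([[np.cos(th),-np.sin(th)],[np.sin(th),np.cos(th)]])
print('th',th,'knob in stand',R.T@(k-c),'tray',R.T@(np.array([483,334])-c), 'expected knob',c+R@[-38,-82])
```

```text
[[736.5 307.1]
 [729.1 202.2]
 [626.7 210.2]
 [633.1 313.8]]
[681.33348968 258.33913795] 103.15911543676586 104.54331680479616 -0.0714453560813341 -0.0658172576174157
flare [628.52129777 332.8367764   22.        ]
flare [624.22183672 192.21794578  22.        ]
flare [607.6647988  344.16056331  13.        ]
flare [598.9818199  178.40805306  13.        ]
th -0.0686313068493749 knob in stand [-37.43053215 -82.61982835] tray [-203.05520052   61.88153777] expected knob [637.79959926 179.13812542]
```

```bash
cat >> h.py <<'E'
from scipy.spatial.transform import Rotation as Ro
c0=np.array([681.3,258.3]); th=-0.0686
def st(x,y): 
    R=np.array([[np.cos(th),-np.sin(th)],[np.sin(th),np.cos(th)]]); return c0+R@[x,y]
def tgt(yaw,a): return Ro.from_euler('z',yaw)*Ro.from_euler('x',np.pi)*Ro.from_rotvec([a,0,0])
def go(p,yaw=np.pi/2,a=-0.2):
    s=arm.sense(); R=Ro.from_euler('xyz',s['ee_rot']); d=R.inv()
    print('t',s['t'],'pos',s['eef_pos'].round(1),'gap',round(s['finger_gap'],1),'F',s['ft_force'].round(1))
    T=tgt(yaw,a); print('rotvec',(d*T).as_rotvec().round(3)); 
    w=np.array(p)-s['eef_pos']; print('shift now-axes',d.apply(w).round(1),'shift target-axes',T.inv().apply(w).round(1))
E
python3 -c "
from h import *
go([406.8,333.3,215])"
```

```text
t 0.1 pos [193.4 593.9 221.9] gap 87.8 F [-0.7 -0.2  1. ]
rotvec [-0.198  0.033 -0.314]
shift now-axes [-181.7  283.6    7.2] shift target-axes [-260.6  207.8   49.2]
```

{"fn": "arm_command", "kwargs": {
  "deltas": [
    {"wx": -0.066, "wy": 0.011, "wz": -0.105},
    {"wx": -0.066, "wy": 0.011, "wz": -0.105},
    {"wx": -0.066, "wy": 0.011, "wz": -0.105},
    {"dx": -26, "dy": 21, "dz": 5},
    {"dx": -26, "dy": 21, "dz": 5},
    {"dx": -26, "dy": 21, "dz": 5},
    {"dx": -26, "dy": 21, "dz": 5},
    {"dx": -26, "dy": 21, "dz": 5},
    {"dx": -26, "dy": 21, "dz": 5},
    {"dx": -26, "dy": 21, "dz": 5},
    {"dx": -26, "dy": 21, "dz": 5}
  ]
}}

```text
invalid input at $.deltas[0]: expected keys wx, wy, wz, dx, dy, dz, claw
```

```bash
python3 -c "
from h import *
go([406.8,333.3,200])"
```

```text
t 0.1 pos [193.4 593.9 221.9] gap 87.8 F [-0.7 -0.2  1. ]
rotvec [-0.198  0.033 -0.314]
shift now-axes [-181.7  283.6   22.2] shift target-axes [-260.6  204.8   63.9]
```

{"fn": "arm_command", "kwargs": {
  "deltas": [
    {"wx": -0.066, "wy": 0.011, "wz": -0.105, "dx": 0, "dy": 0, "dz": 0, "claw": 0},
    {"wx": -0.066, "wy": 0.011, "wz": -0.105, "dx": 0, "dy": 0, "dz": 0, "claw": 0},
    {"wx": -0.066, "wy": 0.011, "wz": -0.105, "dx": 0, "dy": 0, "dz": 0, "claw": 0},
    {"wx": 0, "wy": 0, "wz": 0, "dx": -26, "dy": 21, "dz": 5, "claw": 0},
    {"wx": 0, "wy": 0, "wz": 0, "dx": -26, "dy": 21, "dz": 5, "claw": 0},
    {"wx": 0, "wy": 0, "wz": 0, "dx": -26, "dy": 21, "dz": 5, "claw": 0},
    {"wx": 0, "wy": 0, "wz": 0, "dx": -26, "dy": 21, "dz": 5, "claw": 0},
    {"wx": 0, "wy": 0, "wz": 0, "dx": -26, "dy": 21, "dz": 5, "claw": 0},
    {"wx": 0, "wy": 0, "wz": 0, "dx": -26, "dy": 21, "dz": 5, "claw": 0},
    {"wx": 0, "wy": 0, "wz": 0, "dx": -26, "dy": 21, "dz": 5, "claw": 0},
    {"wx": 0, "wy": 0, "wz": 0, "dx": -26, "dy": 21, "dz": 5, "claw": 0}
  ]
}}

```text
t: 1.2
eef_pos: [369.4, 383.4, 212.4]
ee_rot: [2.939, 0.008, 1.597]
ft_force: [-0.5, -0.4, -0.5]
finger_gap: 87.5
```

```bash
python3 -c "
from h import *
go([406.8,333.3,200])"
```

```text
t 1.2 pos [369.4 383.4 212.4] gap 87.5 F [-0.5 -0.4 -0.5]
rotvec [0.003 0.003 0.027]
shift now-axes [-51.   32.7  19.9] shift target-axes [-50.1  34.2  19.6]
```

{"fn": "arm_command", "kwargs": {
  "deltas": [
    {"wx": 0, "wy": 0, "wz": 0.027, "dx": -16, "dy": 11, "dz": 6, "claw": 0},
    {"wx": 0, "wy": 0, "wz": 0, "dx": -16, "dy": 11, "dz": 6, "claw": 0},
    {"wx": 0, "wy": 0, "wz": 0, "dx": -16, "dy": 11, "dz": 6, "claw": 0},
    {"wx": 0, "wy": 0, "wz": 0, "dx": 0, "dy": 0, "dz": 0, "claw": 0}
  ]
}}

```text
t: 1.6
eef_pos: [409.0, 329.3, 200.2]
ee_rot: [2.939, 0.004, 1.558]
ft_force: [0.2, -0.0, -0.2]
finger_gap: 87.8
```

```bash
python3 -c "
from h import *
go([406.8,333.3,127])
d=grab('wrist','w1');grab('top','t1')"
```

```text
t 1.6 pos [409.  329.3 200.2] gap 87.8 F [ 0.2 -0.  -0.2]
rotvec [ 0.003  0.006 -0.012]
shift now-axes [  4.3 -16.9  71.2] shift target-axes [  4.  -16.7  71.3]
```

View pics/w1.png

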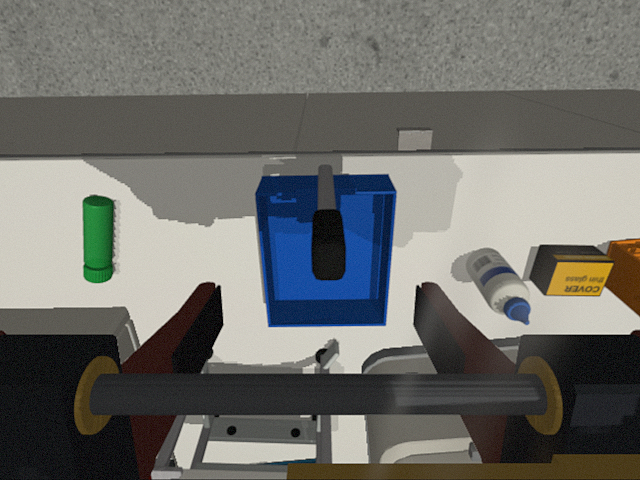

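The wrist view shows the black grip top at about (327,262), centred between the fingertips (222 and 415). I'll measure it with depth.

```bash
python3 -c "
from h import *
d=np.load('pics/w1.npz');P=pts(d)
m=np.zeros((480,640),bool);m[190:285,305:350]=1
m&=(P[...,2]>166)&(P[...,2]<180)
q=P[m];print(len(q),q.min(0),q.max(0),cv2.minAreaRect(q[:,:2].astype(np.float32)))
m=np.zeros((480,640),bool);m[170:330,250:400]=1
m&=(P[...,2]>41)&(P[...,2]<49)
q=P[m];print(len(q),cv2.minAreaRect(q[:,:2].astype(np.float32)))
"
```

```text
1367 [390.43880789 324.20718319 166.03103482] [414.22884012 342.1791031  175.30793068] ((402.33367919921875, 333.1152648925781), (23.710613250732422, 17.890539169311523), 1.0097556114196777)
2303 ((473.3663330078125, 333.46124267578125), (155.73580932617188, 116.23494720458984), 0.19761952757835388)
```

{"fn": "arm_command", "kwargs": {
  "deltas": [
    {"wx": 0, "wy": 0, "wz": -0.012, "dx": 2, "dy": -9, "dz": 0, "claw": 0},
    {"wx": 0, "wy": 0, "wz": 0, "dx": 2, "dy": -9, "dz": 0, "claw": 0},
    {"wx": 0, "wy": 0, "wz": 0, "dx": 0, "dy": 0, "dz": 14, "claw": 0},
    {"wx": 0, "wy": 0, "wz": 0, "dx": 0, "dy": 0, "dz": 14, "claw": 0},
    {"wx": 0, "wy": 0, "wz": 0, "dx": 0, "dy": 0, "dz": 14, "claw": 0},
    {"wx": 0, "wy": 0, "wz": 0, "dx": 0, "dy": 0, "dz": 14, "claw": 0},
    {"wx": 0, "wy": 0, "wz": 0, "dx": 0, "dy": 0, "dz": 14, "claw": 0},
    {"wx": 0, "wy": 0, "wz": 0, "dx": 0, "dy": 0, "dz": 0, "claw": 0}
  ]
}}

```text
t: 2.5
eef_pos: [392.1, 347.2, 125.8]
ee_rot: [2.941, 0.0, 1.591]
ft_force: [-0.4, 0.5, -0.5]
finger_gap: 87.7
```

```bash
python3 -c "
from h import *
go([405.5,333.1,127])"
```

```text
t 2.5 pos [392.1 347.2 125.8] gap 87.7 F [-0.4  0.5 -0.5]
rotvec [ 0.    -0.004  0.02 ]
shift now-axes [-14.4  13.1   1.4] shift target-axes [-14.1  13.4   1.5]
```

{"fn": "arm_command", "kwargs": {
  "deltas": [
    {"wx": 0, "wy": 0, "wz": 0.01, "dx": -7, "dy": 6.5, "dz": 0, "claw": 0},
    {"wx": 0, "wy": 0, "wz": 0, "dx": 0, "dy": 0, "dz": 0, "claw": 0},
    {"wx": 0, "wy": 0, "wz": 0, "dx": 0, "dy": 0, "dz": 0, "claw": 0}
  ]
}}

```text
t: 2.8
eef_pos: [397.4, 341.8, 128.4]
ee_rot: [2.941, -0.003, 1.584]
ft_force: [-0.6, -0.0, -0.1]
finger_gap: 87.9
```

```bash
python3 -c "
from h import *
go([405.5,333.1,127])"
```

```text
t 2.8 pos [397.4 341.8 128.4] gap 87.9 F [-0.6 -0.  -0.1]
rotvec [ 0.    -0.006  0.012]
shift now-axes [-8.8  7.5  2.9] shift target-axes [-8.7  7.6  2.9]
```

{"fn": "arm_command", "kwargs": {
  "deltas": [
    {"wx": 0, "wy": 0, "wz": 0.005, "dx": -8.5, "dy": 8, "dz": 2.5, "claw": 0},
    {"wx": 0, "wy": 0, "wz": 0, "dx": 0, "dy": 0, "dz": 0, "claw": 0},
    {"wx": 0, "wy": 0, "wz": 0, "dx": 0, "dy": 0, "dz": 0, "claw": 0}
  ]
}}

```text
t: 3.1
eef_pos: [407.2, 333.0, 128.9]
ee_rot: [2.94, -0.006, 1.578]
ft_force: [-0.1, -0.0, 0.1]
finger_gap: 87.5
```

```bash
python3 -c "
from h import *
go([405.5,333.1,127])"
```

```text
t 3.1 pos [407.2 333.  128.9] gap 87.5 F [-0.1 -0.   0.1]
rotvec [ 0.002 -0.008  0.005]
shift now-axes [ 0.1 -2.   1.5] shift target-axes [ 0.1 -2.   1.5]
```

{"fn": "arm_command", "kwargs": {
  "deltas": [
    {"wx": 0, "wy": 0, "wz": 0, "dx": 0, "dy": -1.5, "dz": 1, "claw": 1},
    {"wx": 0, "wy": 0, "wz": 0, "dx": 0, "dy": 0, "dz": 0, "claw": 1},
    {"wx": 0, "wy": 0, "wz": 0, "dx": 0, "dy": 0, "dz": 0, "claw": 1},
    {"wx": 0, "wy": 0, "wz": 0, "dx": 0, "dy": 0, "dz": 0, "claw": 1},
    {"wx": 0, "wy": 0, "wz": 0, "dx": 0, "dy": 0, "dz": 0, "claw": 1},
    {"wx": 0, "wy": 0, "wz": 0, "dx": 0, "dy": 0, "dz": 0, "claw": 1},
    {"wx": 0, "wy": 0, "wz": 0, "dx": 0, "dy": 0, "dz": 0, "claw": 1}
  ]
}}

```text
t: 3.8
eef_pos: [405.6, 333.3, 127.5]
ee_rot: [2.94, -0.006, 1.578]
ft_force: [-0.4, -0.3, 0.3]
finger_gap: 35.4
```

```bash
python3 -c "
from h import *
s=arm.sense();z=s['eef_pos'][2]
g=st(-78-190,0);print(g,st(-93,0))
go([g[0]+3.5,g[1],z],np.pi/2+th)"
```

```text
[413.93035138 276.6703837 ] [588.51874134 264.67479733]
t 3.8 pos [405.6 333.3 127.5] gap 35.4 F [-0.4 -0.3  0.3]
rotvec [ 0.002 -0.021  0.073]
shift now-axes [-56.7  11.3   1.9] shift target-axes [-55.6  15.4   3.1]
```

Still closing.

{"fn": "arm_command", "kwargs": {
  "deltas": [
    {"wx": 0, "wy": 0, "wz": 0, "dx": 0, "dy": 0, "dz": 0, "claw": 1},
    {"wx": 0, "wy": 0, "wz": 0, "dx": 0, "dy": 0, "dz": 0, "claw": 1},
    {"wx": 0, "wy": 0, "wz": 0, "dx": 0, "dy": 0, "dz": 0, "claw": 1},
    {"wx": 0, "wy": 0, "wz": 0, "dx": 0, "dy": 0, "dz": 0, "claw": 1},
    {"wx": 0, "wy": 0, "wz": 0, "dx": 0, "dy": 0, "dz": 0, "claw": 1}
  ]
}}

```text
t: 4.3
eef_pos: [405.6, 333.1, 127.6]
ee_rot: [2.94, -0.006, 1.578]
ft_force: [0.2, -0.0, 0.4]
finger_gap: 17.8
```

{"fn": "arm_command", "kwargs": {
  "deltas": [
    {"wx": 0, "wy": -0.002, "wz": 0.009, "dx": -7, "dy": 1.5, "dz": 0, "claw": 1},
    {"wx": 0, "wy": -0.002, "wz": 0.009, "dx": -7, "dy": 1.5, "dz": 0, "claw": 1},
    {"wx": 0, "wy": -0.002, "wz": 0.009, "dx": -7, "dy": 1.5, "dz": 0, "claw": 1},
    {"wx": 0, "wy": -0.002, "wz": 0.009, "dx": -7, "dy": 1.5, "dz": 0, "claw": 1},
    {"wx": 0, "wy": -0.002, "wz": 0.009, "dx": -7, "dy": 1.5, "dz": 0, "claw": 1},
    {"wx": 0, "wy": -0.002, "wz": 0.009, "dx": -7, "dy": 1.5, "dz": 0, "claw": 1},
    {"wx": 0, "wy": -0.002, "wz": 0.009, "dx": -7, "dy": 1.5, "dz": 0, "claw": 1},
    {"wx": 0, "wy": -0.002, "wz": 0.009, "dx": -7, "dy": 1.5, "dz": 0, "claw": 1},
    {"wx": 0, "wy": 0, "wz": 0, "dx": 0, "dy": 0, "dz": 0, "claw": 1},
    {"wx": 0, "wy": 0, "wz": 0, "dx": 0, "dy": 0, "dz": 0, "claw": 1}
  ]
}}

```text
t: 5.3
eef_pos: [415.2, 268.9, 128.1]
ee_rot: [2.944, -0.001, 1.495]
ft_force: [0.0, 0.1, -3.4]
finger_gap: 17.7
```

```bash
python3 -c "
from h import *
g=st(-78-190,0)
go([g[0]+3.5,g[1],127.6],np.pi/2+th)
d=grab('top','t2')
P=pts(d);hsv=cv2.cvtColor(d['frame'],cv2.COLOR_RGB2HSV);H=hsv[...,0].astype(int)
m=(abs(H-111)<10)&(hsv[...,1]>150);m[:240]=0;m[:,:235]=0;m[:,360:]=0
q=P[m];
for lo,hi in [(-5,8),(38,52)]:
  p=q[(q[:,2]>lo)&(q[:,2]<hi)];print(len(p),cv2.minAreaRect(p[:,:2].astype(np.float32)))
"
```

```text
t 5.3 pos [415.2 268.9 128.1] gap 17.7 F [ 0.   0.1 -3.4]
rotvec [-0.002  0.    -0.008]
shift now-axes [7.9 1.5 0.8] shift target-axes [7.9 1.6 0.8]
2203 ((493.4609680175781, 262.54620361328125), (110.1971206665039, 131.02259826660156), 85.67765045166016)
42 ((498.33209228515625, 261.3450927734375), (111.82807159423828, 121.31080627441406), 85.83078002929688)
```

View pics/t2.png

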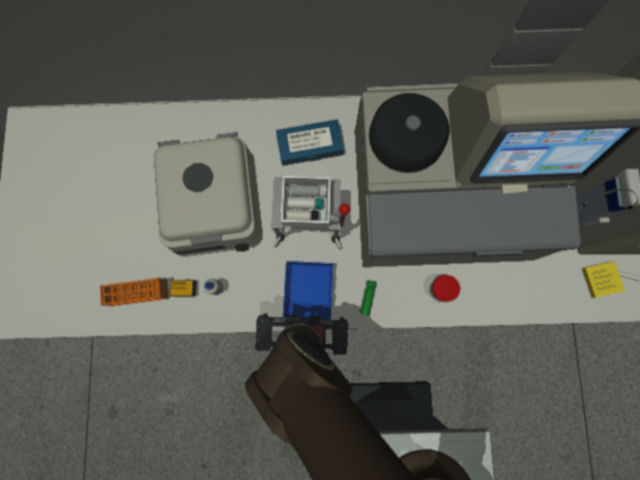

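{"fn": "arm_command", "kwargs": {
  "deltas": [
    {"wx": 0, "wy": 0, "wz": 0, "dx": 3, "dy": 4.9, "dz": 1, "claw": 1},
    {"wx": 0, "wy": 0, "wz": 0, "dx": 2, "dy": 4.9, "dz": 1, "claw": 1},
    {"wx": 0, "wy": 0, "wz": -0.004, "dx": 1, "dy": 4.9, "dz": 1, "claw": 1},
    {"wx": 0, "wy": 0, "wz": 0, "dx": 0, "dy": 4.9, "dz": 1, "claw": 1},
    {"wx": 0, "wy": 0, "wz": 0, "dx": 0, "dy": 4.9, "dz": 1, "claw": 1},
    {"wx": 0, "wy": 0, "wz": 0, "dx": 0, "dy": 4.9, "dz": 1, "claw": 1},
    {"wx": 0, "wy": 0, "wz": 0, "dx": 0, "dy": 0, "dz": 0, "claw": 1},
    {"wx": 0, "wy": 0, "wz": 0, "dx": 0, "dy": 0, "dz": 0, "claw": 1}
  ]
}}

```text
t: 6.15
eef_pos: [448.9, 274.5, 128.0]
ee_rot: [2.943, -0.001, 1.501]
ft_force: [-0.3, -0.7, -2.9]
finger_gap: 17.8
```

```bash
cat > m.py <<'E'
from h import *
import sys
x=float(sys.argv[1]); z=float(sys.argv[2]) if len(sys.argv)>2 else 127.6
g=st(x-78,0)
go([g[0]+3.5,g[1],z],np.pi/2+th)
e=arm.sense()['eef_pos'][:2]-[3.5,0]-c0; cc,ss=np.cos(th),np.sin(th); print('tray est in stand',cc*e[0]+ss*e[1]+78,-ss*e[0]+cc*e[1])
E
python3 m.py -140
```

```text
t 6.15 pos [448.9 274.5 128. ] gap 17.8 F [-0.3 -0.7 -2.9]
rotvec [-0.002 -0.    -0.002]
shift now-axes [ 0. 18.  4.] shift target-axes [-0. 18.  4.]
tray est in stand -158.47775661612548 0.024758658549959733
```

{"fn": "arm_command", "kwargs": {
  "deltas": [
    {"wx": 0, "wy": 0, "wz": 0, "dx": 0, "dy": 5.9, "dz": 1.2, "claw": 1},
    {"wx": 0, "wy": 0, "wz": 0, "dx": 0, "dy": 5.9, "dz": 1.2, "claw": 1},
    {"wx": 0, "wy": 0, "wz": 0, "dx": 0, "dy": 5.9, "dz": 1.2, "claw": 1},
    {"wx": 0, "wy": 0, "wz": 0, "dx": 0, "dy": 5.9, "dz": 1.2, "claw": 1},
    {"wx": 0, "wy": 0, "wz": 0, "dx": 0, "dy": 5.9, "dz": 1.2, "claw": 1},
    {"wx": 0, "wy": 0, "wz": 0, "dx": 0, "dy": 5.9, "dz": 1.2, "claw": 1},
    {"wx": 0, "wy": 0, "wz": 0, "dx": 0, "dy": 5.9, "dz": 1.2, "claw": 1},
    {"wx": 0, "wy": 0, "wz": 0, "dx": 0, "dy": 0, "dz": 0, "claw": 1}
  ]
}}

```text
t: 6.95
eef_pos: [494.9, 271.2, 128.0]
ee_rot: [2.943, -0.001, 1.501]
ft_force: [-0.1, 0.0, -2.7]
finger_gap: 17.9
```

```bash
python3 m.py -60
```

```text
t 6.95 pos [494.9 271.2 128. ] gap 17.9 F [-0.1  0.  -2.7]
rotvec [-0.001 -0.    -0.002]
shift now-axes [ 0.2 51.3 10.7] shift target-axes [ 0.1 51.3 10.8]
tray est in stand -112.3850561871906 -0.1239513997513928
```

{"fn": "arm_command", "kwargs": {
  "deltas": [
    {"wx": 0, "wy": 0, "wz": 0, "dx": 0, "dy": 5.9, "dz": 1.2, "claw": 1},
    {"wx": 0, "wy": 0, "wz": 0, "dx": 0, "dy": 5.9, "dz": 1.2, "claw": 1},
    {"wx": 0, "wy": 0, "wz": 0, "dx": 0, "dy": 5.9, "dz": 1.2, "claw": 1},
    {"wx": 0, "wy": 0, "wz": 0, "dx": 0, "dy": 5.9, "dz": 1.2, "claw": 1},
    {"wx": 0, "wy": 0, "wz": 0, "dx": 0, "dy": 5.9, "dz": 1.2, "claw": 1},
    {"wx": 0, "wy": 0, "wz": 0, "dx": 0, "dy": 5.9, "dz": 1.2, "claw": 1},
    {"wx": 0, "wy": 0, "wz": 0, "dx": 0, "dy": 5.9, "dz": 1.2, "claw": 1},
    {"wx": 0, "wy": 0, "wz": 0, "dx": 0, "dy": 5.9, "dz": 1.2, "claw": 1},
    {"wx": 0, "wy": 0, "wz": 0, "dx": 0, "dy": 5.9, "dz": 1.2, "claw": 1},
    {"wx": 0, "wy": 0, "wz": 0, "dx": 0, "dy": 0, "dz": 0, "claw": 1}
  ]
}}

```text
t: 7.95
eef_pos: [553.8, 267.2, 127.9]
ee_rot: [2.943, -0.001, 1.501]
ft_force: [0.5, 0.2, -1.9]
finger_gap: 18.1
```

```bash
python3 m.py -25; python3 -c "
from h import *
grab('top','t3')"
```

```text
t 7.95 pos [553.8 267.2 127.9] gap 18.1 F [ 0.5  0.2 -1.9]
rotvec [-0.001 -0.001 -0.001]
shift now-axes [ 0.1 27.7  5.9] shift target-axes [ 0.1 27.7  5.9]
tray est in stand -53.337041467111675 -0.056975772732625884
```

View pics/t3.png

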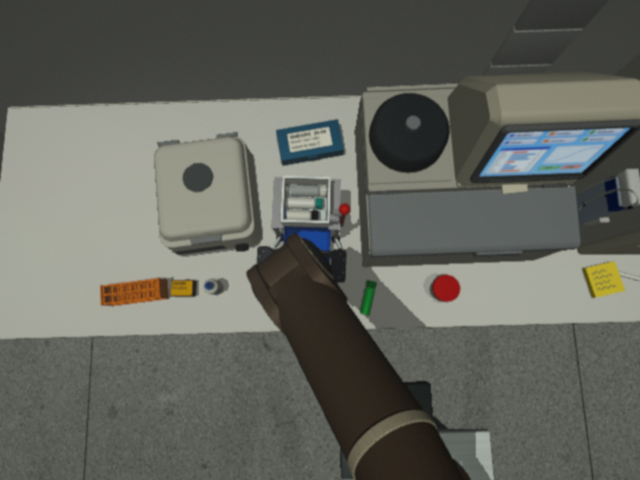

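The tray is entering squarely between the flares at (278,238) and (340,240). Continuing slowly.

{"fn": "arm_command", "kwargs": {
  "deltas": [
    {"wx": 0, "wy": 0, "wz": 0, "dx": 0, "dy": 4.9, "dz": 1, "claw": 1},
    {"wx": 0, "wy": 0, "wz": 0, "dx": 0, "dy": 4.9, "dz": 1, "claw": 1},
    {"wx": 0, "wy": 0, "wz": 0, "dx": 0, "dy": 4.9, "dz": 1, "claw": 1},
    {"wx": 0, "wy": 0, "wz": 0, "dx": 0, "dy": 4.9, "dz": 1, "claw": 1},
    {"wx": 0, "wy": 0, "wz": 0, "dx": 0, "dy": 4.9, "dz": 1, "claw": 1},
    {"wx": 0, "wy": 0, "wz": 0, "dx": 0, "dy": 0, "dz": 0, "claw": 1}
  ]
}}

```text
t: 8.6
eef_pos: [580.2, 265.8, 127.9]
ee_rot: [2.943, -0.001, 1.502]
ft_force: [0.4, 0.2, -2.7]
finger_gap: 17.9
```

```bash
python3 m.py -15
```

```text
t 8.6 pos [580.2 265.8 127.9] gap 17.9 F [ 0.4  0.2 -2.7]
rotvec [-0.002 -0.001 -0.   ]
shift now-axes [-0.3 11.6  2.6] shift target-axes [-0.3 11.6  2.7]
tray est in stand -26.91054896981771 0.30001831794810396
```

{"fn": "arm_command", "kwargs": {
  "deltas": [
    {"wx": 0, "wy": 0, "wz": 0, "dx": 0, "dy": 2.9, "dz": 0.7, "claw": 1},
    {"wx": 0, "wy": 0, "wz": 0, "dx": 0, "dy": 2.9, "dz": 0.7, "claw": 1},
    {"wx": 0, "wy": 0, "wz": 0, "dx": 0, "dy": 2, "dz": 0.5, "claw": 1},
    {"wx": 0, "wy": 0, "wz": 0, "dx": 0, "dy": 0, "dz": 0, "claw": 1}
  ]
}}

```text
t: 9.0
eef_pos: [588.9, 265.5, 127.9]
ee_rot: [2.943, -0.001, 1.502]
ft_force: [0.4, -0.4, -1.2]
finger_gap: 18.5
```

```bash
python3 m.py -15
```

```text
t 9.0 pos [588.9 265.5 127.9] gap 18.5 F [ 0.4 -0.4 -1.2]
rotvec [-0.001 -0.001 -0.   ]
shift now-axes [-0.6  3.1  0.9] shift target-axes [-0.6  3.1  0.9]
tray est in stand -18.181639957261865 0.6135387574075466
```

{"fn": "arm_command", "kwargs": {
  "deltas": [
    {"wx": 0, "wy": 0, "wz": 0, "dx": 0, "dy": 2.5, "dz": 0.8, "claw": 1},
    {"wx": 0, "wy": 0, "wz": 0, "dx": 0, "dy": 2, "dz": 0.6, "claw": 1},
    {"wx": 0, "wy": 0, "wz": 0, "dx": 0, "dy": 0, "dz": 0, "claw": 1}
  ]
}}

```text
t: 9.3
eef_pos: [589.5, 265.5, 128.4]
ee_rot: [2.949, 0.0, 1.504]
ft_force: [1.2, 0.2, -2.5]
finger_gap: 18.0
```

```bash
python3 m.py -15
```

```text
t 9.3 pos [589.5 265.5 128.4] gap 18.0 F [ 1.2  0.2 -2.5]
rotvec [-0.008 -0.     0.001]
shift now-axes [-0.6  2.4  1.3] shift target-axes [-0.6  2.4  1.3]
tray est in stand -17.56629275642679 0.6443314091074583
```

{"fn": "arm_command", "kwargs": {
  "deltas": [
    {"wx": 0, "wy": 0, "wz": 0, "dx": 0, "dy": 3, "dz": 1.2, "claw": 1},
    {"wx": 0, "wy": 0, "wz": 0, "dx": 0, "dy": 3, "dz": 1.2, "claw": 1}
  ]
}}

```text
t: 9.5
eef_pos: [590.8, 265.6, 128.2]
ee_rot: [2.958, 0.002, 1.505]
ft_force: [-19.7, -4.2, 18.1]
finger_gap: 18.1
```

```bash
python3 m.py -15
```

```text
t 9.5 pos [590.8 265.6 128.2] gap 18.1 F [-19.7  -4.2  18.1]
rotvec [-0.016  0.001  0.003]
shift now-axes [-0.9  1.2  0.8] shift target-axes [-0.9  1.1  0.8]
tray est in stand -16.287640755531612 0.8638460391286236
```

Firm contact with the back stop: about 20 N. Relaxing, then opening.

{"fn": "arm_command", "kwargs": {
  "deltas": [
    {"wx": 0, "wy": 0, "wz": 0, "dx": 0, "dy": 0, "dz": 0, "claw": 1},
    {"wx": 0, "wy": 0, "wz": 0, "dx": 0, "dy": 0, "dz": 0, "claw": 1},
    {"wx": 0, "wy": 0, "wz": 0, "dx": 0, "dy": 0, "dz": 0, "claw": 1}
  ]
}}

```text
t: 9.8
eef_pos: [590.7, 265.6, 128.3]
ee_rot: [2.958, 0.001, 1.505]
ft_force: [-1.3, -0.5, 0.0]
finger_gap: 18.0
```

{"fn": "arm_command", "kwargs": {
  "deltas": [
    {"wx": 0, "wy": 0, "wz": 0, "dx": 0, "dy": 0, "dz": 0, "claw": 0},
    {"wx": 0, "wy": 0, "wz": 0, "dx": 0, "dy": 0, "dz": 0, "claw": 0},
    {"wx": 0, "wy": 0, "wz": 0, "dx": 0, "dy": 0, "dz": 0, "claw": 0},
    {"wx": 0, "wy": 0, "wz": 0, "dx": 0, "dy": 0, "dz": 0, "claw": 0},
    {"wx": 0, "wy": 0, "wz": 0, "dx": 0, "dy": 0, "dz": 0, "claw": 0}
  ]
}}

```text
t: 10.3
eef_pos: [592.7, 265.6, 128.6]
ee_rot: [2.955, 0.001, 1.504]
ft_force: [-0.7, 1.2, -0.1]
finger_gap: 54.3
```

```bash
python3 m.py -15; python3 -c "
from h import *
grab('top','t4');grab('wrist','w4')"
```

```text
t 10.3 pos [592.7 265.6 128.6] gap 54.3 F [-0.7  1.2 -0.1]
rotvec [-0.013  0.     0.002]
shift now-axes [-1.  -0.8  0.9] shift target-axes [-1.  -0.8  0.9]
tray est in stand -14.432725834065593 0.9907123029704419
```

View pics/t4.png

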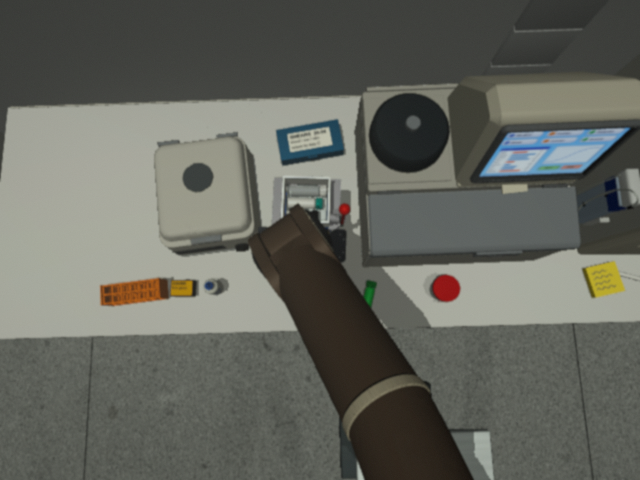

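View pics/w4.png

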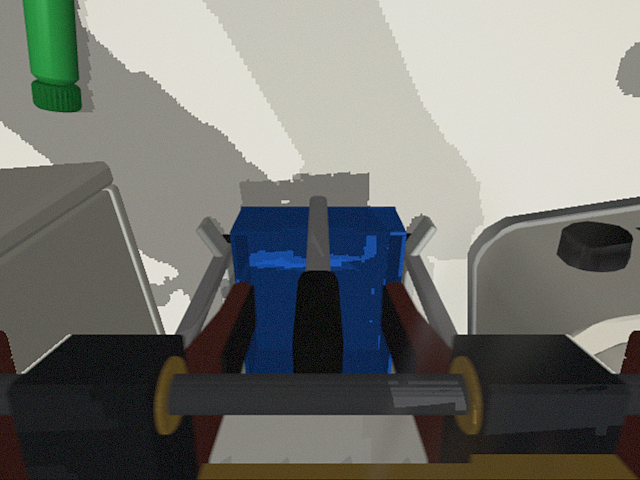

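The tray is fully in, with the grip at about (318,320) between the opening fingers. I'll back off upward along the tool axis and measure.

{"fn": "arm_command", "kwargs": {
  "deltas": [
    {"wx": 0, "wy": 0, "wz": 0, "dx": 0, "dy": 0, "dz": 0, "claw": 0},
    {"wx": 0, "wy": 0, "wz": 0, "dx": 0, "dy": 0, "dz": 0, "claw": 0},
    {"wx": 0, "wy": 0, "wz": 0, "dx": 0, "dy": 0, "dz": 0, "claw": 0},
    {"wx": 0, "wy": 0, "wz": 0, "dx": 0, "dy": 0, "dz": 0, "claw": 0},
    {"wx": 0, "wy": 0, "wz": 0, "dx": 0, "dy": 0, "dz": -10, "claw": 0},
    {"wx": 0, "wy": 0, "wz": 0, "dx": 0, "dy": 0, "dz": -15, "claw": 0},
    {"wx": 0, "wy": 0, "wz": 0, "dx": 0, "dy": 0, "dz": -15, "claw": 0},
    {"wx": 0, "wy": 0, "wz": 0, "dx": 0, "dy": 0, "dz": -15, "claw": 0},
    {"wx": 0, "wy": 0, "wz": 0, "dx": 0, "dy": 0, "dz": -15, "claw": 0},
    {"wx": 0, "wy": 0, "wz": 0, "dx": 0, "dy": 0, "dz": -15, "claw": 0},
    {"wx": 0, "wy": 0, "wz": 0, "dx": 0, "dy": 0, "dz": 0, "claw": 0}
  ]
}}

```text
t: 11.5
eef_pos: [576.1, 267.3, 222.7]
ee_rot: [2.951, -0.002, 1.504]
ft_force: [-0.0, 0.1, 0.0]
finger_gap: 87.8
```

```bash
python3 -c "
from h import *
d=grab('wrist','w5');P=pts(d)
a=st(-93,0);
m=(np.hypot(P[...,0]-a[0],P[...,1]-a[1])<30)&(P[...,2]>163)&(P[...,2]<180)
q=P[m];print(a,len(q),q.min(0),q.max(0),cv2.minAreaRect(q[:,:2].astype(np.float32)))
k=st(-38-12-14,-82); go([k[0],k[1],280],np.pi/2+th,0)
"
```

```text
[588.51874134 264.67479733] 1125 [573.17759783 255.6569212  163.01685573] [596.59440747 274.18370866 174.84792208] ((584.9278564453125, 264.9208984375), (18.04855728149414, 23.138086318969727), 85.92516326904297)
t 11.55 pos [575.8 267.1 221.6] gap 87.5 F [ 0.1 -0.1 -0.7]
rotvec [ 0.189 -0.002  0.002]
shift now-axes [-83.6  51.9 -49.7] shift target-axes [-83.6  41.8 -58.4]
```

View pics/w5.png

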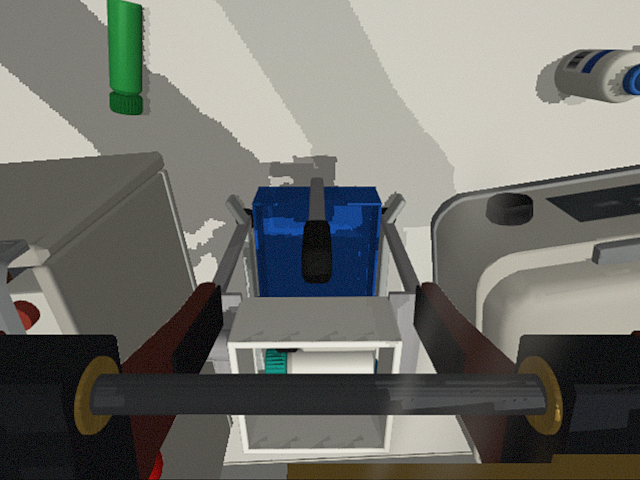

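```bash
python3 -c "
from h import *
k=st(-78,-82); print(k); go([k[0],k[1],275],np.pi/2+th,0)
"
```

```text
[597.86267143 181.83947292]
t 11.55 pos [575.8 267.1 221.6] gap 87.5 F [ 0.1 -0.1 -0.7]
rotvec [ 0.189 -0.002  0.002]
shift now-axes [-83.5  37.3 -47.4] shift target-axes [-83.6  27.8 -53.4]
```

{"fn": "arm_command", "kwargs": {
  "deltas": [
    {"wx": 0.047, "wy": 0, "wz": 0, "dx": 0, "dy": 0, "dz": -14, "claw": 1},
    {"wx": 0.047, "wy": 0, "wz": 0, "dx": 0, "dy": 0, "dz": -14, "claw": 1},
    {"wx": 0.047, "wy": 0, "wz": 0, "dx": 0, "dy": 0, "dz": -14, "claw": 1},
    {"wx": 0.047, "wy": 0, "wz": 0, "dx": 0, "dy": 0, "dz": -14, "claw": 1},
    {"wx": 0, "wy": 0, "wz": 0, "dx": -14, "dy": 0, "dz": 0, "claw": 1},
    {"wx": 0, "wy": 0, "wz": 0, "dx": -14, "dy": 0, "dz": 0, "claw": 1},
    {"wx": 0, "wy": 0, "wz": 0, "dx": -14, "dy": 0, "dz": 0, "claw": 1},
    {"wx": 0, "wy": 0, "wz": 0, "dx": -14, "dy": 0, "dz": 0, "claw": 1},
    {"wx": 0, "wy": 0, "wz": 0, "dx": -14, "dy": 0, "dz": 0, "claw": 1},
    {"wx": 0, "wy": 0, "wz": 0, "dx": 0, "dy": 0, "dz": 0, "claw": 1},
    {"wx": 0, "wy": 0, "wz": 0, "dx": 0, "dy": 0, "dz": 0, "claw": 1}
  ]
}}

```text
t: 12.65
eef_pos: [559.7, 188.3, 273.5]
ee_rot: [-3.131, 0.003, 1.504]
ft_force: [0.0, 0.3, 0.9]
finger_gap: 3.4
```

```bash
python3 -c "
from h import *
k=st(-78,-82); print(k); go([k[0],k[1],246],np.pi/2+th,0)
grab('top','t6')"
```

```text
[597.86267143 181.83947292]
t 12.65 pos [559.7 188.3 273.5] gap 3.4 F [0.  0.3 0.9]
rotvec [-0.01   0.003  0.001]
shift now-axes [-3.7 38.8 27.1] shift target-axes [-3.8 38.5 27.5]
```

View pics/t6.png

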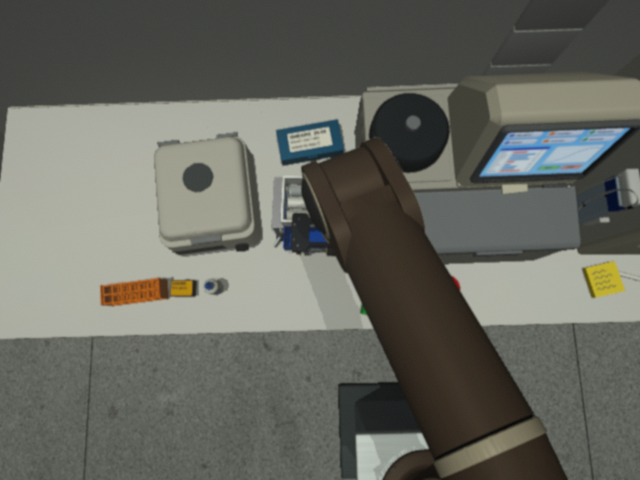

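{"fn": "arm_command", "kwargs": {
  "deltas": [
    {"wx": 0, "wy": 0, "wz": 0, "dx": -1.5, "dy": 6, "dz": 9, "claw": 1},
    {"wx": 0, "wy": 0, "wz": 0, "dx": -1.5, "dy": 6, "dz": 9, "claw": 1},
    {"wx": 0, "wy": 0, "wz": 0, "dx": -1, "dy": 6, "dz": 7, "claw": 1},
    {"wx": 0, "wy": 0, "wz": 0, "dx": 0, "dy": 6, "dz": 0, "claw": 1},
    {"wx": 0, "wy": 0, "wz": 0, "dx": 0, "dy": 6, "dz": 0, "claw": 1},
    {"wx": 0, "wy": 0, "wz": 0, "dx": 0, "dy": 0, "dz": 0, "claw": 1},
    {"wx": 0, "wy": 0, "wz": 0, "dx": 0, "dy": 0, "dz": 0, "claw": 1}
  ]
}}

```text
t: 13.4
eef_pos: [592.0, 184.1, 244.2]
ee_rot: [-3.13, 0.004, 1.507]
ft_force: [-0.3, -0.2, -0.5]
finger_gap: 0.1
```

```bash
python3 -c "
from h import *
k=st(-30,-82); print(k); go([k[0],k[1],246],np.pi/2+th,0)
grab('wrist','w7');grab('side','s7')"
```

```text
[645.74977268 178.54925494]
t 13.4 pos [592.  184.1 244.2] gap 0.1 F [-0.3 -0.2 -0.5]
rotvec [-0.012  0.004  0.005]
shift now-axes [-2.1 54.  -2.4] shift target-axes [-1.9 54.  -1.8]
```

View pics/s7.png

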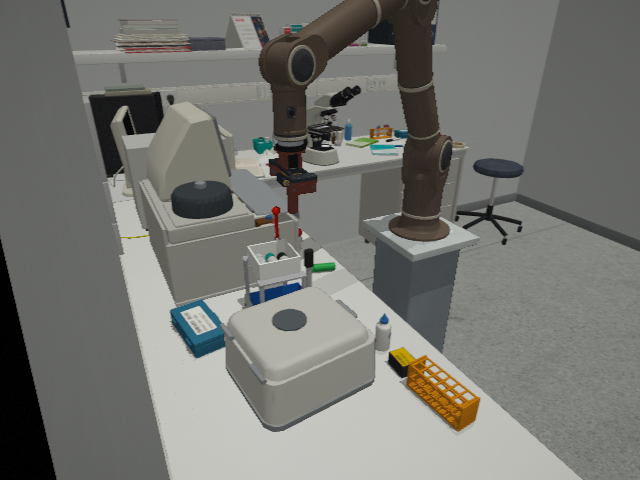

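View pics/w7.png

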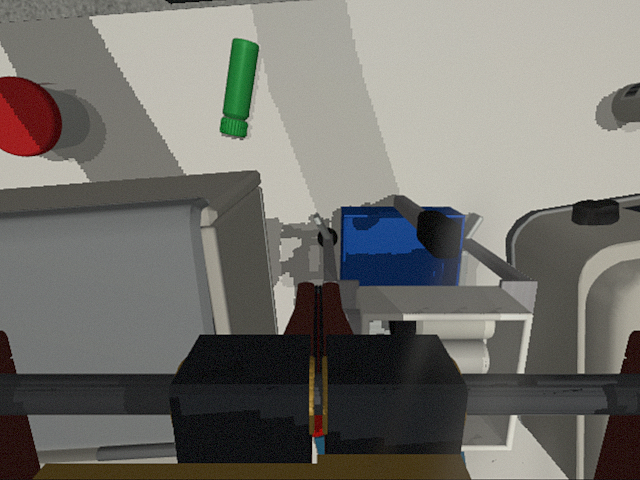

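The side view shows the closed fingers at (293,205) just on the robot side of the knob at (276,211). The tray is in and the vials are still in the bin. Now I'll push.

{"fn": "arm_command", "kwargs": {
  "deltas": [
    {"wx": 0, "wy": 0, "wz": 0, "dx": -1, "dy": 5, "dz": 0, "claw": 1},
    {"wx": 0, "wy": 0, "wz": 0, "dx": -1, "dy": 5, "dz": 0, "claw": 1},
    {"wx": 0, "wy": 0, "wz": 0, "dx": 0, "dy": 5, "dz": 0, "claw": 1},
    {"wx": 0, "wy": 0, "wz": 0, "dx": 0, "dy": 5, "dz": 0, "claw": 1},
    {"wx": 0, "wy": 0, "wz": 0, "dx": 0, "dy": 5, "dz": 0, "claw": 1},
    {"wx": 0, "wy": 0, "wz": 0, "dx": 0, "dy": 5, "dz": 0, "claw": 1}
  ]
}}

```text
t: 14.1
eef_pos: [623.4, 180.3, 245.3]
ee_rot: [-3.131, 0.003, 1.508]
ft_force: [-1.7, -1.0, 2.6]
finger_gap: 0.4
```

```bash
python3 -c "
from h import *
k=st(-30,-82); print(k); go([k[0],k[1],246],np.pi/2+th,0)
grab('side','s8')"
```

```text
[645.74977268 178.54925494]
t 14.1 pos [623.4 180.3 245.3] gap 0.4 F [-1.7 -1.   2.6]
rotvec [-0.011  0.003  0.005]
shift now-axes [-0.3 22.4 -0.9] shift target-axes [-0.2 22.4 -0.7]
```

{"fn": "arm_command", "kwargs": {
  "deltas": [
    {"wx": 0, "wy": 0, "wz": 0, "dx": 0, "dy": 5, "dz": 0, "claw": 1},
    {"wx": 0, "wy": 0, "wz": 0, "dx": 0, "dy": 5, "dz": 0, "claw": 1},
    {"wx": 0, "wy": 0, "wz": 0, "dx": 0, "dy": 5, "dz": 0, "claw": 1},
    {"wx": 0, "wy": 0, "wz": 0, "dx": 0, "dy": 5, "dz": 0, "claw": 1},
    {"wx": 0, "wy": 0, "wz": 0, "dx": 0, "dy": 3, "dz": 0, "claw": 1},
    {"wx": 0, "wy": 0, "wz": 0, "dx": 0, "dy": 0, "dz": 0, "claw": 1},
    {"wx": 0, "wy": 0, "wz": 0, "dx": 0, "dy": 0, "dz": 0, "claw": 1}
  ]
}}

```text
t: 14.85
eef_pos: [647.6, 178.7, 243.0]
ee_rot: [-3.126, 0.004, 1.508]
ft_force: [-2.0, 0.1, -0.1]
finger_gap: 0.4
```

```bash
python3 -c "
from h import *
k=st(-30,-82); print(k); go([k[0],k[1],246],np.pi/2+th,0)
d=grab('side','s9'); cv2.imwrite('pics/s9c.png',cv2.resize(d['frame'][170:330,200:400,::-1],None,fx=4,fy=3.7)[:600])"
```

```text
[645.74977268 178.54925494]
t 14.85 pos [647.6 178.7 243. ] gap 0.4 F [-2.   0.1 -0.1]
rotvec [-0.015  0.004  0.006]
shift now-axes [-0.3 -1.8 -3. ] shift target-axes [-0.3 -1.8 -3. ]
```

View pics/s9c.png

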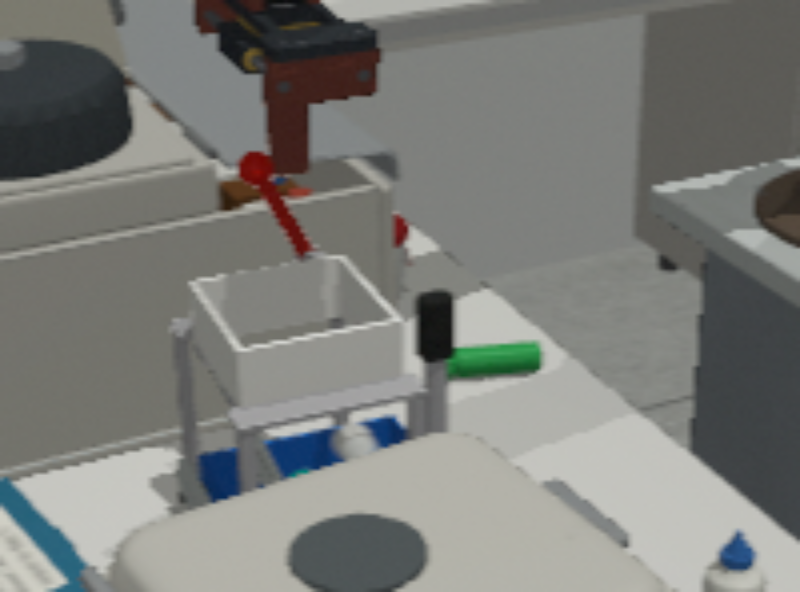

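The lever is tripped. The bin looks empty and vials show in the tray at (355,440) in the crop. Backing off.

{"fn": "arm_command", "kwargs": {
  "deltas": [
    {"wx": 0, "wy": 0, "wz": 0, "dx": 0, "dy": -8, "dz": 0, "claw": 1},
    {"wx": 0, "wy": 0, "wz": 0, "dx": 0, "dy": -8, "dz": 0, "claw": 1},
    {"wx": 0, "wy": 0, "wz": 0, "dx": 0, "dy": -8, "dz": 0, "claw": 1},
    {"wx": 0, "wy": 0, "wz": 0, "dx": 0, "dy": -8, "dz": 0, "claw": 1},
    {"wx": 0, "wy": 0, "wz": 0, "dx": 0, "dy": -8, "dz": 0, "claw": 1},
    {"wx": 0, "wy": 0, "wz": 0, "dx": 0, "dy": -8, "dz": 0, "claw": 1},
    {"wx": 0, "wy": 0, "wz": 0, "dx": 0, "dy": -8, "dz": 0, "claw": 1},
    {"wx": 0, "wy": 0, "wz": 0, "dx": 0, "dy": -8, "dz": -4, "claw": 0.7},
    {"wx": 0, "wy": 0, "wz": 0, "dx": 0, "dy": -8, "dz": -4, "claw": 0.5},
    {"wx": 0, "wy": 0, "wz": 0, "dx": 0, "dy": 0, "dz": 0, "claw": 0}
  ]
}}

```text
t: 15.9
eef_pos: [570.0, 183.9, 254.8]
ee_rot: [-3.131, 0.002, 1.508]
ft_force: [0.6, 0.4, -1.0]
finger_gap: 20.6
```

```bash
python3 -c "
from h import *
k=st(-120,0); print(k); go([k[0],k[1],250],np.pi/2+th,-0.2)"
```

```text
[561.58224689 266.52554494]
t 15.9 pos [570.  183.9 254.8] gap 20.6 F [ 0.6  0.4 -1. ]
rotvec [-0.21   0.002  0.006]
shift now-axes [ 82.  -13.5   4.8] shift target-axes [ 81.9 -14.7   2. ]
```

{"fn": "arm_command", "kwargs": {
  "deltas": [
    {"wx": -0.05, "wy": 0, "wz": 0, "dx": 10, "dy": -2, "dz": 0, "claw": 0},
    {"wx": -0.05, "wy": 0, "wz": 0, "dx": 12, "dy": -2, "dz": 0, "claw": 0},
    {"wx": -0.05, "wy": 0, "wz": 0, "dx": 12, "dy": -2, "dz": 0, "claw": 0},
    {"wx": -0.05, "wy": 0, "wz": 0, "dx": 12, "dy": -2, "dz": 0, "claw": 0},
    {"wx": 0, "wy": 0, "wz": 0, "dx": 12, "dy": -2, "dz": 0, "claw": 0},
    {"wx": 0, "wy": 0, "wz": 0, "dx": 10, "dy": -2, "dz": 0, "claw": 0},
    {"wx": 0, "wy": 0, "wz": 0, "dx": 8, "dy": 0, "dz": 0, "claw": 0},
    {"wx": 0, "wy": 0, "wz": 0, "dx": 0, "dy": 0, "dz": 0, "claw": 0},
    {"wx": 0, "wy": 0, "wz": 0, "dx": 0, "dy": 0, "dz": 0, "claw": 0}
  ]
}}

```text
t: 16.8
eef_pos: [565.7, 262.7, 254.5]
ee_rot: [2.944, 0.002, 1.505]
ft_force: [0.6, -0.9, 0.4]
finger_gap: 87.5
```

```bash
python3 -c "
from h import *
d=grab('wrist','w10');P=pts(d);t=grab('top','t10')
a=st(-93,0);
m=(np.hypot(P[...,0]-a[0],P[...,1]-a[1])<30)&(P[...,2]>163)&(P[...,2]<180)
q=P[m];print(a,len(q),q.min(0),q.max(0),cv2.minAreaRect(q[:,:2].astype(np.float32)))
k=a-[5,0]; go([k[0]+3.5,k[1],215],np.pi/2+th,-0.2)
go([k[0]+3.5,k[1],128],np.pi/2+th,-0.2)
"
```

```text
[588.51874134 264.67479733] 853 [573.10855932 255.86801976 163.02486533] [596.2703929  273.803855   174.85891351] ((584.7864990234375, 264.97784423828125), (17.144149780273438, 23.077136993408203), 86.1832275390625)
t 16.9 pos [565.6 262.4 254.6] gap 87.6 F [-0.5  0.2  0.1]
rotvec [-0.003  0.001  0.003]
shift now-axes [ 3.8 13.  42.9] shift target-axes [ 3.7 12.9 43. ]
t 16.9 pos [565.6 262.4 254.6] gap 87.6 F [-0.5  0.2  0.1]
rotvec [-0.003  0.001  0.003]
shift now-axes [  3.9  -4.  128.3] shift target-axes [  3.7  -4.4 128.3]
```

View pics/w10.png

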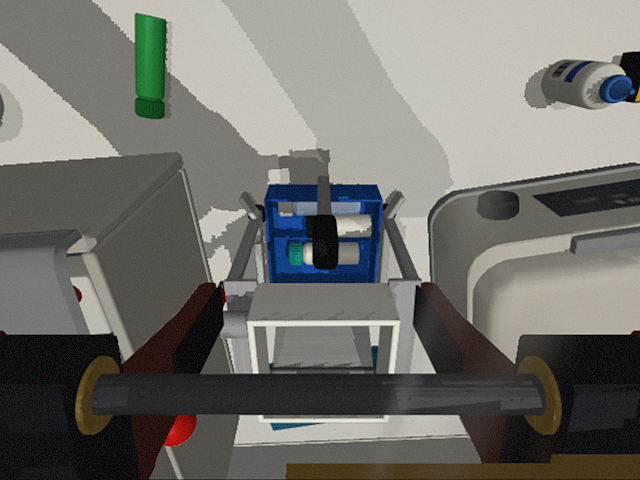

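View pics/t10.png

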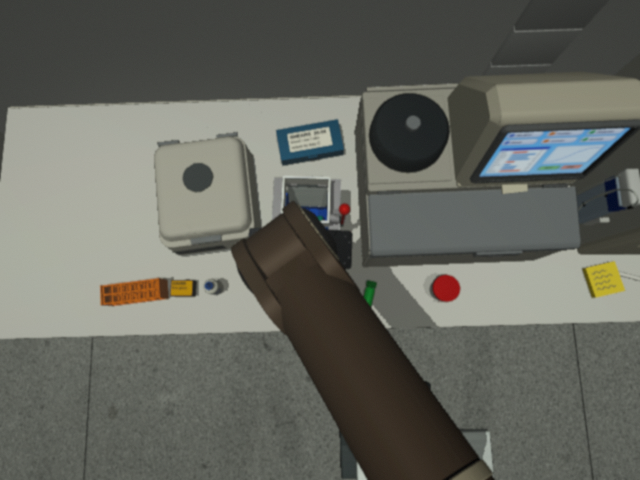

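All three vials lie flat near the front of the tray: white cap at (288,208), teal at (295,253), and the third partly behind the grip at (350,225). The bin is empty. Descending onto the grip.

{"fn": "arm_command", "kwargs": {
  "deltas": [
    {"wx": 0, "wy": 0, "wz": 0, "dx": 2, "dy": -2, "dz": 12, "claw": 0},
    {"wx": 0, "wy": 0, "wz": 0, "dx": 2, "dy": -2, "dz": 12, "claw": 0},
    {"wx": 0, "wy": 0, "wz": 0, "dx": 0, "dy": 0, "dz": 12, "claw": 0},
    {"wx": 0, "wy": 0, "wz": 0, "dx": 0, "dy": 0, "dz": 8, "claw": 0},
    {"wx": 0, "wy": 0, "wz": 0, "dx": 0, "dy": 0, "dz": 0, "claw": 0},
    {"wx": 0, "wy": 0, "wz": 0, "dx": 0, "dy": 0, "dz": 0, "claw": 0}
  ]
}}

```text
t: 17.5
eef_pos: [570.9, 263.8, 204.9]
ee_rot: [2.947, 0.004, 1.502]
ft_force: [0.5, -0.7, 0.3]
finger_gap: 87.8
```

```bash
python3 -c "
from h import *
k=st(-93,0)-[4,0]
go([k[0]+3.5,k[1],128],np.pi/2+th,-0.2)
"
```

```text
t 17.5 pos [570.9 263.8 204.9] gap 87.8 F [ 0.5 -0.7  0.3]
rotvec [-0.005  0.004  0.   ]
shift now-axes [ 2.3  1.8 78.8] shift target-axes [ 2.   1.4 78.8]
```

{"fn": "arm_command", "kwargs": {
  "deltas": [
    {"wx": 0, "wy": 0, "wz": 0, "dx": 1, "dy": 1, "dz": 12, "claw": 0},
    {"wx": 0, "wy": 0, "wz": 0, "dx": 1, "dy": 0, "dz": 12, "claw": 0},
    {"wx": 0, "wy": 0, "wz": 0, "dx": 0, "dy": 0, "dz": 12, "claw": 0},
    {"wx": 0, "wy": 0, "wz": 0, "dx": 0, "dy": 0, "dz": 12, "claw": 0},
    {"wx": 0, "wy": 0, "wz": 0, "dx": 0, "dy": 0, "dz": 12, "claw": 0},
    {"wx": 0, "wy": 0, "wz": 0, "dx": 0, "dy": 0, "dz": 10, "claw": 0},
    {"wx": 0, "wy": 0, "wz": 0, "dx": 0, "dy": 0, "dz": 0, "claw": 0},
    {"wx": 0, "wy": 0, "wz": 0, "dx": 0, "dy": 0, "dz": 0, "claw": 0}
  ]
}}

```text
t: 18.3
eef_pos: [586.9, 264.5, 129.8]
ee_rot: [2.947, 0.004, 1.502]
ft_force: [0.4, 0.1, -0.3]
finger_gap: 88.0
```

```bash
python3 -c "
from h import *
k=st(-93,0)-[4,0]
go([k[0]+3.5,k[1],128],np.pi/2+th,-0.2)
"
```

```text
t 18.3 pos [586.9 264.5 129.8] gap 88.0 F [ 0.4  0.1 -0.3]
rotvec [-0.005  0.004  0.   ]
shift now-axes [0.2 0.7 1.9] shift target-axes [0.2 0.7 2. ]
```

Good; close.

{"fn": "arm_command", "kwargs": {
  "deltas": [
    {"wx": 0, "wy": 0, "wz": 0, "dx": 0, "dy": 0, "dz": 1, "claw": 1},
    {"wx": 0, "wy": 0, "wz": 0, "dx": 0, "dy": 0, "dz": 0, "claw": 1},
    {"wx": 0, "wy": 0, "wz": 0, "dx": 0, "dy": 0, "dz": 0, "claw": 1},
    {"wx": 0, "wy": 0, "wz": 0, "dx": 0, "dy": 0, "dz": 0, "claw": 1},
    {"wx": 0, "wy": 0, "wz": 0, "dx": 0, "dy": 0, "dz": 0, "claw": 1},
    {"wx": 0, "wy": 0, "wz": 0, "dx": 0, "dy": 0, "dz": 0, "claw": 1},
    {"wx": 0, "wy": 0, "wz": 0, "dx": 0, "dy": 0, "dz": 0, "claw": 1},
    {"wx": 0, "wy": 0, "wz": 0, "dx": 0, "dy": 0, "dz": 0, "claw": 1},
    {"wx": 0, "wy": 0, "wz": 0, "dx": 0, "dy": 0, "dz": 0, "claw": 1},
    {"wx": 0, "wy": 0, "wz": 0, "dx": 0, "dy": 0, "dz": 0, "claw": 1},
    {"wx": 0, "wy": 0, "wz": 0, "dx": 0, "dy": 0, "dz": 0, "claw": 1},
    {"wx": 0, "wy": 0, "wz": 0, "dx": 0, "dy": 0, "dz": 0, "claw": 1}
  ]
}}

```text
t: 19.5
eef_pos: [587.9, 265.4, 131.2]
ee_rot: [2.944, 0.001, 1.502]
ft_force: [-0.1, -0.5, -0.4]
finger_gap: 17.8
```

```bash
python3 m.py -175 129
```

```text
t 19.5 pos [587.9 265.4 131.2] gap 17.8 F [-0.1 -0.5 -0.4]
rotvec [-0.003  0.001 -0.   ]
shift now-axes [  -0.6 -153.3  -28.5] shift target-axes [  -0.5 -153.2  -28.9]
tray est in stand -19.125698940335255 0.4634637452248711
```

{"fn": "arm_command", "kwargs": {
  "deltas": [
    {"wx": 0, "wy": 0, "wz": 0, "dx": 0, "dy": -2, "dz": -0.4, "claw": 1},
    {"wx": 0, "wy": 0, "wz": 0, "dx": 0, "dy": -3, "dz": -0.6, "claw": 1},
    {"wx": 0, "wy": 0, "wz": 0, "dx": 0, "dy": -4, "dz": -0.8, "claw": 1},
    {"wx": 0, "wy": 0, "wz": 0, "dx": 0, "dy": -4, "dz": -0.8, "claw": 1},
    {"wx": 0, "wy": 0, "wz": 0, "dx": 0, "dy": -4, "dz": -0.8, "claw": 1},
    {"wx": 0, "wy": 0, "wz": 0, "dx": 0, "dy": -4, "dz": -0.8, "claw": 1},
    {"wx": 0, "wy": 0, "wz": 0, "dx": 0, "dy": -4, "dz": -0.8, "claw": 1},
    {"wx": 0, "wy": 0, "wz": 0, "dx": 0, "dy": -4, "dz": -0.8, "claw": 1},
    {"wx": 0, "wy": 0, "wz": 0, "dx": 0, "dy": -4, "dz": -0.8, "claw": 1}
  ]
}}

```text
t: 20.4
eef_pos: [552.4, 267.3, 131.1]
ee_rot: [2.943, 0.001, 1.501]
ft_force: [1.5, -0.4, -1.1]
finger_gap: 17.8
```

```bash
python3 m.py -175 131
```

```text
t 20.4 pos [552.4 267.3 131.1] gap 17.8 F [ 1.5 -0.4 -1.1]
rotvec [-0.001  0.002 -0.001]
shift now-axes [-1.000e-01 -1.179e+02 -2.370e+01] shift target-axes [   0.  -117.9  -23.8]
tray est in stand -54.717024837454574 -0.04897629828607286
```

{"fn": "arm_command", "kwargs": {
  "deltas": [
    {"wx": 0, "wy": 0, "wz": 0, "dx": 0, "dy": -5, "dz": -1, "claw": 1},
    {"wx": 0, "wy": 0, "wz": 0, "dx": 0, "dy": -5, "dz": -1, "claw": 1},
    {"wx": 0, "wy": 0, "wz": 0, "dx": 0, "dy": -5, "dz": -1, "claw": 1},
    {"wx": 0, "wy": 0, "wz": 0, "dx": 0, "dy": -5, "dz": -1, "claw": 1},
    {"wx": 0, "wy": 0, "wz": 0, "dx": 0, "dy": -5, "dz": -1, "claw": 1},
    {"wx": 0, "wy": 0, "wz": 0, "dx": 0, "dy": -5, "dz": -1, "claw": 1},
    {"wx": 0, "wy": 0, "wz": 0, "dx": 0, "dy": -5, "dz": -1, "claw": 1},
    {"wx": 0, "wy": 0, "wz": 0, "dx": 0, "dy": -5, "dz": -1, "claw": 1},
    {"wx": 0, "wy": 0, "wz": 0, "dx": 0, "dy": -5, "dz": -1, "claw": 1},
    {"wx": 0, "wy": 0, "wz": 0, "dx": 0, "dy": -5, "dz": -1, "claw": 1}
  ]
}}

```text
t: 21.4
eef_pos: [496.8, 271.2, 131.1]
ee_rot: [2.943, 0.001, 1.501]
ft_force: [1.7, 0.2, -1.3]
finger_gap: 17.9
```

```bash
python3 m.py -175 131
```

```text
t 21.4 pos [496.8 271.2 131.1] gap 17.9 F [ 1.7  0.2 -1.3]
rotvec [-0.001  0.002 -0.001]
shift now-axes [ -0.1 -63.3 -12.6] shift target-axes [ -0.  -63.3 -12.7]
tray est in stand -110.41288171157606 0.012788299890660326
```

{"fn": "arm_command", "kwargs": {
  "deltas": [
    {"wx": 0, "wy": 0, "wz": 0, "dx": 0, "dy": -5, "dz": -1, "claw": 1},
    {"wx": 0, "wy": 0, "wz": 0, "dx": 0, "dy": -5, "dz": -1, "claw": 1},
    {"wx": 0, "wy": 0, "wz": 0, "dx": 0, "dy": -5, "dz": -1, "claw": 1},
    {"wx": 0, "wy": 0, "wz": 0, "dx": 0, "dy": -5, "dz": -1, "claw": 1},
    {"wx": 0, "wy": 0, "wz": 0, "dx": 0, "dy": -5, "dz": -1, "claw": 1},
    {"wx": 0, "wy": 0, "wz": 0, "dx": 0, "dy": -5, "dz": -1, "claw": 1},
    {"wx": 0, "wy": 0, "wz": 0, "dx": 0, "dy": -5, "dz": -1, "claw": 1},
    {"wx": 0, "wy": 0, "wz": 0, "dx": 0, "dy": -5, "dz": -1, "claw": 1},
    {"wx": 0, "wy": 0, "wz": 0, "dx": 0, "dy": -5, "dz": -1, "claw": 1},
    {"wx": 0, "wy": 0, "wz": 0, "dx": 0, "dy": -4, "dz": -0.6, "claw": 1},
    {"wx": 0, "wy": 0, "wz": 0, "dx": 0, "dy": -2, "dz": 0, "claw": 1},
    {"wx": 0, "wy": 0, "wz": 0, "dx": 0, "dy": 0, "dz": 0, "claw": 1}
  ]
}}

```text
t: 22.6
eef_pos: [440.3, 275.5, 131.0]
ee_rot: [2.942, 0.001, 1.502]
ft_force: [1.0, 0.4, -2.1]
finger_gap: 18.0
```

```bash
python3 m.py -175 131; python3 -c "
from h import *
grab('top','t11')"
```

```text
t 22.6 pos [440.3 275.5 131. ] gap 18.0 F [ 1.   0.4 -2.1]
rotvec [-0.     0.001 -0.   ]
shift now-axes [-0.4 -7.8 -1.5] shift target-axes [-0.4 -7.8 -1.5]
tray est in stand -167.07364885100571 0.44091482556231654
```

View pics/t11.png

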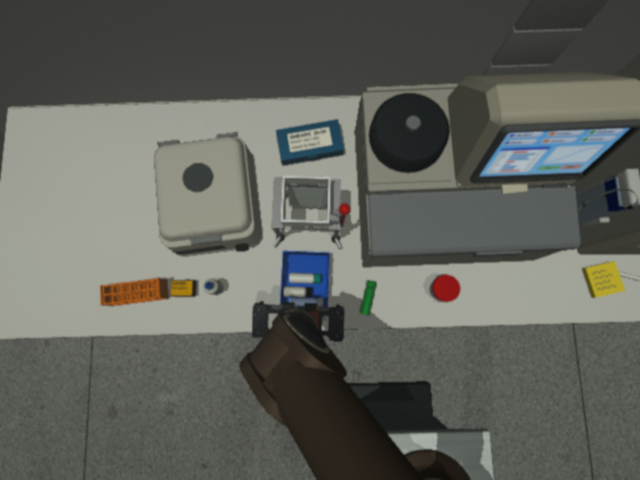

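The tray is clear of the flares, with its front edge at row 252 and the flare tips at about 245. The vials are inside. Releasing and retreating.

{"fn": "arm_command", "kwargs": {
  "deltas": [
    {"wx": 0, "wy": 0, "wz": 0, "dx": 0, "dy": -2.5, "dz": 0, "claw": 1},
    {"wx": 0, "wy": 0, "wz": 0, "dx": 0, "dy": -2, "dz": 0, "claw": 1},
    {"wx": 0, "wy": 0, "wz": 0, "dx": 0, "dy": 0, "dz": 0, "claw": 1},
    {"wx": 0, "wy": 0, "wz": 0, "dx": 0, "dy": 0, "dz": 0, "claw": 0},
    {"wx": 0, "wy": 0, "wz": 0, "dx": 0, "dy": 0, "dz": 0, "claw": 0},
    {"wx": 0, "wy": 0, "wz": 0, "dx": 0, "dy": 0, "dz": 0, "claw": 0},
    {"wx": 0, "wy": 0, "wz": 0, "dx": 0, "dy": 0, "dz": 0, "claw": 0},
    {"wx": 0, "wy": 0, "wz": 0, "dx": 0, "dy": 0, "dz": 0, "claw": 0},
    {"wx": 0, "wy": 0, "wz": 0, "dx": 0, "dy": 0, "dz": 0, "claw": 0},
    {"wx": 0, "wy": 0, "wz": 0, "dx": 0, "dy": 0, "dz": 0, "claw": 0},
    {"wx": 0, "wy": 0, "wz": 0, "dx": 0, "dy": 0, "dz": 0, "claw": 0},
    {"wx": 0, "wy": 0, "wz": 0, "dx": 0, "dy": 0, "dz": 0, "claw": 0}
  ]
}}

```text
t: 23.85
eef_pos: [435.0, 275.7, 129.6]
ee_rot: [2.944, 0.002, 1.502]
ft_force: [-1.0, 0.9, -0.5]
finger_gap: 85.9
```

{"fn": "arm_command", "kwargs": {
  "deltas": [
    {"wx": 0, "wy": 0, "wz": 0, "dx": 0, "dy": 0, "dz": -10, "claw": 0},
    {"wx": 0, "wy": 0, "wz": 0, "dx": 0, "dy": 0, "dz": -15, "claw": 0},
    {"wx": 0, "wy": 0, "wz": 0, "dx": 0, "dy": 0, "dz": -15, "claw": 0},
    {"wx": 0, "wy": 0, "wz": 0, "dx": 0, "dy": 0, "dz": -15, "claw": 0},
    {"wx": 0, "wy": 0, "wz": 0, "dx": 0, "dy": 0, "dz": -15, "claw": 0},
    {"wx": 0, "wy": 0, "wz": 0, "dx": 0, "dy": 0, "dz": -15, "claw": 0},
    {"wx": 0, "wy": 0, "wz": 0, "dx": 0, "dy": 0, "dz": 0, "claw": 0},
    {"wx": 0, "wy": 0, "wz": 0, "dx": 0, "dy": 0, "dz": 0, "claw": 0}
  ]
}}

```text
t: 24.65
eef_pos: [417.0, 277.0, 220.0]
ee_rot: [2.943, 0.0, 1.501]
ft_force: [1.1, 0.1, 0.1]
finger_gap: 87.6
```

```bash
python3 -c "
from h import *
d=grab('wrist','w12');P=pts(d);t=grab('top','t12')
s=arm.sense();print(s['t'],s['eef_pos'],s['ft_force'])
P=pts(t);hsv=cv2.cvtColor(t['frame'],cv2.COLOR_RGB2HSV);H=hsv[...,0].astype(int)
m=(abs(H-111)<10)&(hsv[...,1]>150);m[:240]=0;m[:,:235]=0;m[:,360:]=0
q=P[m]; q=q[(q[:,2]>38)&(q[:,2]<52)];print(len(q),cv2.minAreaRect(q[:,:2].astype(np.float32)),q[:,2].min(),q[:,2].max())
"
```

```text
24.75 [416.95890493 276.82154212 219.49376321] [ 0.2125801  -0.25467281 -0.01146577]
50 ((517.43505859375, 269.1888427734375), (111.9551773071289, 131.2329559326172), 86.16436004638672) 38.24603367557395 50.09401750380171
```

View pics/w12.png

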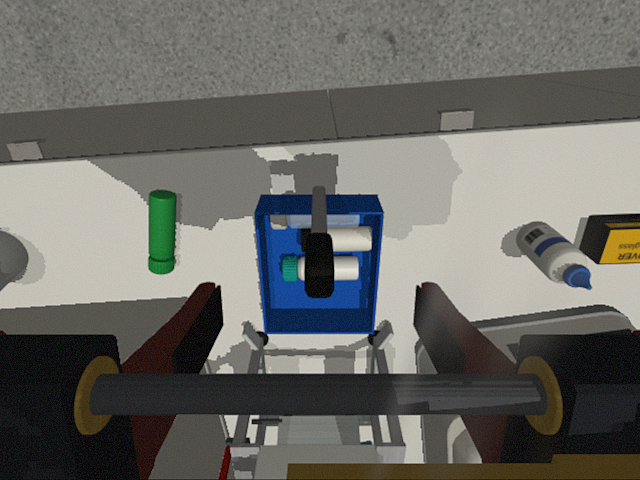

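View pics/t12.png

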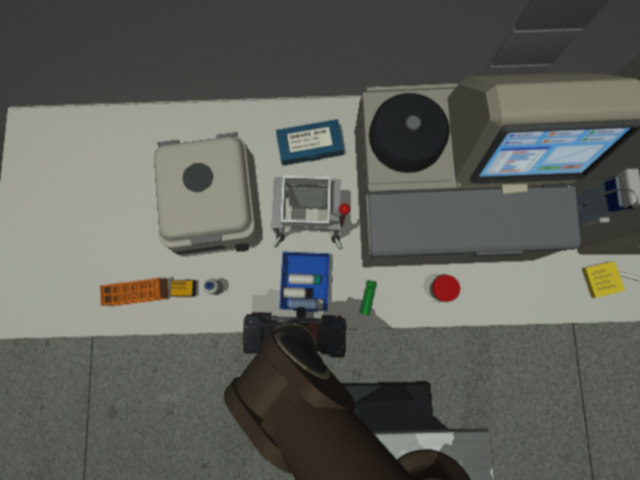

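Both views show the tray clear of the stand with the three vials in it, the gripper free and the bystanders in place. I'll let it settle briefly, then hand in.

{"fn": "arm_command", "kwargs": {
  "deltas": [
    {"wx": 0, "wy": 0, "wz": 0, "dx": 0, "dy": 0, "dz": 0, "claw": 0},
    {"wx": 0, "wy": 0, "wz": 0, "dx": 0, "dy": 0, "dz": 0, "claw": 0},
    {"wx": 0, "wy": 0, "wz": 0, "dx": 0, "dy": 0, "dz": 0, "claw": 0},
    {"wx": 0, "wy": 0, "wz": 0, "dx": 0, "dy": 0, "dz": 0, "claw": 0},
    {"wx": 0, "wy": 0, "wz": 0, "dx": 0, "dy": 0, "dz": 0, "claw": 0}
  ]
}}

```text
t: 25.25
eef_pos: [416.4, 275.8, 217.1]
ee_rot: [2.946, 0.004, 1.501]
ft_force: [0.2, -0.4, 0.7]
finger_gap: 88.0
```

```bash
python3 -c "
from rig import arm
print(arm.job_done())"
```

```text
the job is handed in; nothing more can be done
None
```

I slid the tray by its grip until it was firm against the back stop (about 20 N). I then let go, tripped the lever, gripped the tray again and drew it straight out. The job was handed in at about 25 s of the 67 s allowed.

My last pictures showed:
- **Tray:** it sits flat, its centre about 170 mm before the bin's centre and close to the lane's middle line. Its front edge is clear of the lead-ins.
- **Vials:** all three lie in the tray and the bin is empty.
- **Bystanders:** the bottle, cup, box and green look-alike looked unmoved, judged by eye only.
- **Gripper:** it is open and clear of everything.

**Check that disagreed:** the wrist camera put the grip about 3.5 mm short of its expected home position after the push. That camera had also read about 2 mm short earlier, and the position was still well inside the 12 mm limit.

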